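# Rinse the mineral pucks of the water purifier

## Task

Put every terracotta mineral puck into the steel basin, then open the tap by turning its red lever to the green mark on the dial. With the tap left at that opening, stir the pucks round in the basin with the wooden-handled stirrer, about four wide rounds with its foot down among the pucks; to finish, stand the stirrer upright in the middle of the green saucer again and shut the tap fully. Leave the jug, cups, tumbler and filter cartridge where they are.

Things in the scene. Friction and masses are not known exactly. Their poses are not given: they have to be found in the camera images.
- puck0: terracotta mineral puck, solid upright cylinder 38 mm in diameter and 40 mm tall, 70 g, smooth (slides easily), dark dot on top; loose on the ledge, three to five are present (None if absent); origin at the centre of its underside
- puck1: terracotta mineral puck, solid upright cylinder 38 mm in diameter and 40 mm tall, 70 g, smooth (slides easily), dark dot on top; loose on the ledge, three to five are present (None if absent); origin at the centre of its underside
- puck2: terracotta mineral puck, solid upright cylinder 38 mm in diameter and 40 mm tall, 70 g, smooth (slides easily), dark dot on top; loose on the ledge, three to five are present (None if absent); origin at the centre of its underside
- puck3: terracotta mineral puck, solid upright cylinder 38 mm in diameter and 40 mm tall, 70 g, smooth (slides easily), dark dot on top; loose on the ledge, three to five are present (None if absent); origin at the centre of its underside
- puck4: terracotta mineral puck, solid upright cylinder 38 mm in diameter and 40 mm tall, 70 g, smooth (slides easily), dark dot on top; loose on the ledge, three to five are present (None if absent); origin at the centre of its underside
- basin: round stainless basin, fixed to the ledge, 60 mm high, outer diameter 192 mm at the foot and 194 mm at the rim (nearly straight walls), wall 4 mm, bottom 5 mm thick; origin at the centre of its underside, z up. Its -y side faces the tap, whose 18 mm thick level spout reaches about 14 mm inside the rim there, 68 to 86 mm above the ledge
- lever_axis (a point): on the upright turning axis of the tap's red lever, 121 mm above the ledge, at mid-height of the lever. The tap is a fixed steel riser 165 mm from the basin's centre; under the lever lies a white dial, 120 mm in diameter, top 92 mm above the ledge
- lever_grip (a point): where to hold the red lever: 85 mm from its axis, 121 mm above the ledge. The lever is a level bar 14 mm wide, 18 mm tall, reaching from the axis to 112 mm from it; its direction from the axis to this point is the point's -x axis
- lever (a joint): tap opening in rad: 0 = fully shut (a stop; the lever points roughly at the robot, -x), grows anticlockwise seen from above to 1.57 = fully open (lever points away from the basin). Stays where it is left; takes about 0.15 N m to turn
- mark_tip (a point): the outer end of the green mark on the dial, 62 mm from the lever's axis and 96 mm above the ledge; the mark is a 12 mm wide green stripe from 28 to 65 mm from the axis with a 16 mm wide tab at its end. It is only a mark (nothing touches it); its -x axis points outward
- mark (a joint): angle in rad of the green mark, measured as lever is: the lever lies over the mark when the two are equal
- saucer: green melamine saucer, fixed to the ledge, 132 mm across its rim, which is 16 mm high; flat inner floor about 90 mm across, 8 mm above the ledge; origin at the centre of its underside
- stirrer: stirrer standing upright on the saucer's floor: steel foot 40 mm in diameter and 30 mm tall, above it a square wooden handle 22 mm x 22 mm, its flat faces square to the stirrer's x and y axes, top end 145 mm above the underside; 0.16 to 0.25 kg, most of it in the foot; origin at the centre of the foot's underside, z up along the handle
- stirrer_foot (a point): centre of the underside of the stirrer's foot. Among the pucks, rounds with the foot's centre 50 to 60 mm from the basin's middle and its underside about 8 mm off the basin's floor push them along freely (a few N); rounds of 40 to 45 mm can squeeze them against the wall
- stirrer_grip (a point): on the stirrer's axis, 110 mm above its underside; the handle can be held from here to 15 mm higher
- jug: white purifier jug with a blue window and hinged lid, 110 x 150 x 222 mm, loose, leave alone; origin under its centre
- cup_a: stainless cup, 72 mm across, 85 mm high, leave alone; origin under its centre
- cup_b: stainless cup, 72 mm across, 85 mm high, leave alone; origin under its centre
- tumbler: glass tumbler with a ribbed base, 68 mm across, 95 mm high, leave alone; origin under its centre
- cartridge: blue filter cartridge lying along its y axis, 150 mm long, 54 mm thick, leave alone; origin under its centre
Mind the look-alikes: they are no part of the job. What is shaped like the puck3 but purple or turquoise is not meant.

How it is judged (in metres and radians):
On the way, in this order (a step that is already met when the one before it is completed fails the run):
1. every puck is in the basin (horizontal distance between each of puck0, puck1, puck2, puck3, puck4 and basin below 0.085 m and height (world z) of each of puck0, puck1, puck2, puck3, puck4 below 0.055 m), for 0.3 s.
2. the tap lever is set to the green mark, within 0.1 rad (angle between the x axis of lever_grip and the x axis of mark_tip, either way round below 0.1 rad and velocity of joint lever between -0.05 and 0.05 rad/s), for 0.5 s.
3. with the tap still at the mark, the stirrer's foot moves pucks on the basin's far (+x) side (x of stirrer_foot in the frame of basin above 0.025 m and horizontal distance between stirrer_foot and basin below 0.085 m and z of stirrer_foot in the frame of basin below 0.035 m and angle between the x axis of lever_grip and the x axis of mark_tip, either way round below 0.14 rad and linear speed of any of puck0, puck1, puck2, puck3, puck4 above 0.008 m/s), for 0.05 s.
4. with the tap still at the mark, the stirrer's foot moves pucks on the basin's near (-x) side (x of stirrer_foot in the frame of basin below -0.025 m and horizontal distance between stirrer_foot and basin below 0.085 m and z of stirrer_foot in the frame of basin below 0.035 m and angle between the x axis of lever_grip and the x axis of mark_tip, either way round below 0.14 rad and linear speed of any of puck0, puck1, puck2, puck3, puck4 above 0.008 m/s), for 0.05 s.
5. with the tap still at the mark, the stirrer's foot moves pucks on the basin's far (+x) side (all of step 3), for 0.05 s.
6. with the tap still at the mark, the stirrer's foot moves pucks on the basin's near (-x) side (all of step 4), for 0.05 s.
7. with the tap still at the mark, the stirrer's foot moves pucks on the basin's far (+x) side (all of step 5), for 0.05 s.
8. with the tap still at the mark, the stirrer's foot moves pucks on the basin's near (-x) side (all of step 6), for 0.05 s.
At the end, for the whole second after the job is handed in: Every puck lies in the basin (within 85 mm of its centre, origin lower than 55 mm), the tap is shut (lever below 0.07 rad), and the stirrer stands upright (within 0.1 rad) and still on the saucer's floor, its foot within 30 mm of the saucer's centre (all of step 1 and value of joint lever below 0.07 rad and horizontal distance between stirrer_foot and saucer below 0.03 m and angle between stirrer's own z axis and vertical below 0.1 rad and height (world z) of stirrer_foot below 0.014 m and linear speed of stirrer below 0.02 m/s); the robot touches nothing.
It fails at once if the jug is moved over 30 mm or tipped (distance of jug from where it was at the start of the episode above 0.03 m or angle between jug's own z axis and vertical above 0.3 rad).
It fails at once if the cup_a is moved over 30 mm or tipped (distance of cup_a from where it was at the start of the episode above 0.03 m or angle between cup_a's own z axis and vertical above 0.3 rad).
It fails at once if the cup_b is moved over 30 mm or tipped (distance of cup_b from where it was at the start of the episode above 0.03 m or angle between cup_b's own z axis and vertical above 0.3 rad).
It fails at once if the tumbler is moved over 30 mm or tipped (distance of tumbler from where it was at the start of the episode above 0.03 m or angle between tumbler's own z axis and vertical above 0.3 rad).
It fails at once if the cartridge is moved over 30 mm or tipped (distance of cartridge from where it was at the start of the episode above 0.03 m or angle between cartridge's own z axis and vertical above 0.3 rad).
Of puck0, puck1, puck2, puck3, puck4 only 3 to 5 are there at a start; the rules pass over those that are not, and their reading is None.
At some moment in a run one of puck0, puck1, puck2, puck3, puck4 may be knocked a few centimetres aside while the robot is not near it.
It also fails if it takes over 210 s, if anything falls off the work surface, if the arm or the gripper's body presses on something with over 40 N, if the wrist force passes 120 N, or if a joint passes its speed limit or range.

## Robot

A 6-joint arm with a two-finger parallel gripper is mounted at the origin on the work surface. World frame = base frame: x ahead of the robot, y to its left, z up, the work surface at z = 0. Lengths are in mm, angles in degrees, forces in N, time in s.
With the tool pointing down it reaches from about 325 to 775 mm from the base axis. Payload 5.5 kg.
Tool frame: the origin (TCP) lies between the finger pads; the fingertips stand 17 mm ahead of it and the grasp point (between the pads) lies 2 mm behind it; z points along the fingers, x is the direction in which the jaws open and shut, and the axes are right-handed (so a half turn about z gives the same grasp; the last joint's range is limited). The gripper opens to 85 mm and grips with 20 to 120 N. Pads are 22 mm wide; open, the fingers measure 114 mm over their backs; the gripper's body (76 mm by 85 mm) begins 54 mm behind the grasp point. The pads swing forward as they close: fully open they stand 13 mm farther back than shut.
Start: joints at [-69.368, 5.22, 70.514, -0, 104.267, -3.249], TCP at [242.903, -548.648, 248.275] pointing down, gripper open.
Joint ranges: [-164.24, 164.24], [-49.07, 125.15], [9.68, 141.18], [-86.29, 266.29], [3.28, 154.24], [-151.56, 151.56]. Speed limits (degrees/s): [147.25, 147.25, 172.46, 180, 180, 180].

## Interface

Orientations are given as a 3x3 rotation matrix whose columns are the frame's x, y, z axes.
In Python, from plant import bot gives the robot as it stands.
- The arm moves only by the tool apply_moves, never from a script. Its argument "series" is a list of rows, each an object with "rot": the turn, a rotation vector about the tool's x, y, z normalised to -1 to 1, where 1 is 10 degrees, a list of three; "dp": the shift along the tool's x, y, z normalised to -1 to 1, where 1 is 7.5 cm, a list of three; "claw": the opening, from 0 (shut) to 1 (fully open). In form: [{"rot": [rx, ry, rz], "dp": [tx, ty, tz], "claw": claw}, ...]. A call has 1 to 5 rows; each row shifts and turns the commanded pose from where the row before left it, along the tool's axes as they then stand; what a row does not reach is not made up. A row lasts 1/8 s, in which the tool goes at most 62.5 mm and 10.7 degrees, less where a joint would pass 70% of its speed; a pose out of reach is approached as far as the arm can. A call with a number of a shift or a turn outside -1 to 1 is refused whole. A call with a gripper value outside its range is refused whole. The fingers move at their own pace and stop on an object; "force" is the grip in N (left out, the last holds). Time passes only in rows, so rows that do not move let the fingers close. It gives the time, the measured TCP pose, the force and the opening at its end, in the units of the state.
- bot.get_state(): the state, without advancing time (a new reading comes with each control period).
- bot.snapshot(name): name is "side" or "top" or "wrist"; returns a dict with "image" (480x640x3 uint8, red, green, blue), "range_z" (480x640 float32, mm along the optical axis (not along the pixel's ray), 0 where there is no reading), "mtx" (3x3 intrinsics, pixels), "camera_from_world" (4x4, takes a point from world to camera coordinates). Camera axes: x right, y up, looking along -z (the intrinsics and any distortion apply to the point x, -y, -z); pixel columns grow to the right and rows downward; lengths in mm; the calibration is good to about 2 mm. A picture is of the moment at which its call begins.
- bot.sign_off(): hands the job in, once; it reports no verdict.
The state is a dict: "time": time; "q": joint angles; "joint_velocities": joint speeds; "tau": joint torques, N m; "eef_pos": TCP position; "tcp_rot": TCP orientation; "wrist_force": force on the tool from outside, world axes, zero at the start; "torque": the same for the moment, N m; "opening": finger opening in mm.
Only numpy, scipy, OpenCV 4.12 (cv2) and the standard library are available. Lean on these libraries where they do the work, as an engineer would, in place of code of your own. Each camera call takes 0.05 s, during which the arm holds its last target.

## Working session

There is one attempt and no reset: what is moved stays moved. The work goes in short steps, Python scripts to look and compute and a tool call to move; the robot and the scene stay as the last step left them, time stands still between calls to the robot, and variables do not carry over. Pictures are saved under pics/ and viewed, and the job is handed in when it is done.

Besides the shell and the picture viewer there is one more tool, called after "Call:" by a JSON object that holds its "name" and its "arguments". apply_moves: Moves the arm, as the interface text tells. Its arguments: {"type":"object","properties":{"series":{"type":"array","items":{"type":"object","properties":{"rot":{"type":"array","items":{"type":"number","minimum":-1,"maximum":1}},"dp":{"type":"array","items":{"type":"number","minimum":-1,"maximum":1}},"claw":{"type":"number"}}}},"force":{"type":"number"}},"required":["series"]}

```bash
ls; mkdir -p pics; python3 - <<'E'
from plant import bot
import cv2,numpy as np,pickle
for n in ["side","top","wrist"]:
    s=bot.snapshot(n); cv2.imwrite(f"pics/{n}0.png",s["image"][:,:,::-1]); pickle.dump(s,open(f"pics/{n}0.pkl","wb"))
    print(n,s["mtx"].round(1).tolist(),s["camera_from_world"].round(3).tolist(),s.keys())
print(bot.get_state())
E
```

```text
pics
side [[498.4, 0.0, 321.5], [0.0, 498.4, 241.2], [0.0, 0.0, 1.0]] [[-0.887, -0.462, 0.008, 491.351], [0.316, -0.594, 0.74, -276.746], [-0.337, 0.659, 0.672, -885.858], [0.0, 0.0, 0.0, 1.0]] dict_keys(['image', 'range_z', 'mtx', 'camera_from_world'])
top [[511.7, 0.0, 322.1], [0.0, 511.7, 242.0], [0.0, 0.0, 1.0]] [[-0.026, -1.0, -0.012, 25.037], [0.992, -0.027, 0.126, -585.224], [-0.126, -0.009, 0.992, -1256.831], [0.0, 0.0, 0.0, 1.0]] dict_keys(['image', 'range_z', 'mtx', 'camera_from_world'])
wrist [[410.7, 0.0, 323.6], [0.0, 410.7, 236.8], [0.0, 0.0, 1.0]] [[0.405, -0.915, -0.002, -600.377], [0.865, 0.383, -0.325, 42.678], [0.297, 0.13, 0.946, -381.382], [0.0, 0.0, 0.0, 1.0]] dict_keys(['image', 'range_z', 'mtx', 'camera_from_world'])
{'time': 0.15, 'q': array([-6.93670366e+01,  5.25731877e+00,  7.05671360e+01, -3.41022212e-04,
        1.04266191e+02, -3.24790540e+00]), 'joint_velocities': array([ 0.01280436, -0.24193734, -0.20617965,  0.02649018, -0.02692032,
       -0.0225296 ]), 'tau': array([ 1.70901691e-03, -4.59370780e+01, -4.18526816e+01, -1.88873685e-05,
        9.51822032e-03,  4.60141962e-06]), 'eef_pos': array([ 242.84115204, -548.4601323 ,  247.35664089]), 'tcp_rot': array([[ 4.04834511e-01, -9.14389797e-01, -5.62886005e-04],
       [-9.14388606e-01, -4.04834894e-01,  1.47855211e-03],
       [-1.57984886e-03, -8.38723708e-05, -9.99998749e-01]]), 'wrist_force': array([-0.66293699,  0.61248978, -0.60845294]), 'torque': array([-0.01972853, -0.0511568 ,  0.0455789 ]), 'opening': 85.5938879082584}
```

View pics/top0.png

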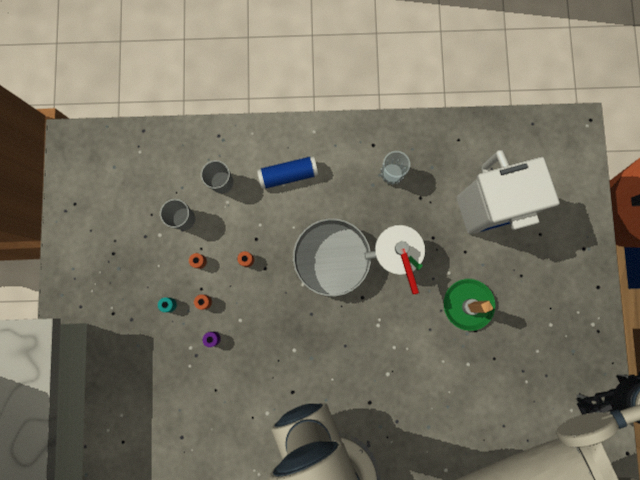

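View pics/side0.png

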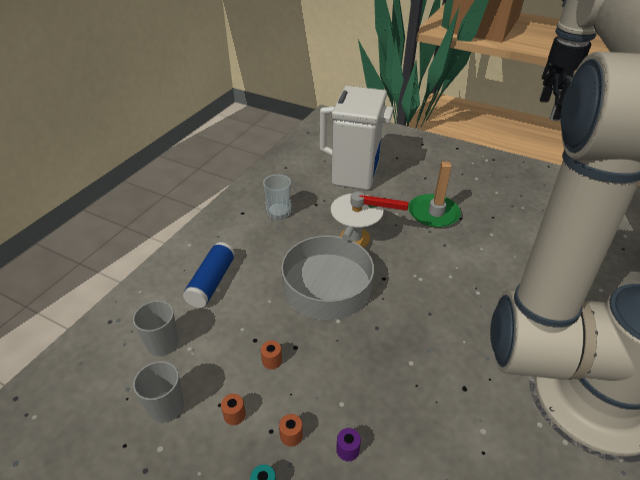

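The top view shows three terracotta pucks at about (197,261), (245,259) and (202,301), with teal and purple decoys at (166,305) and (211,340). The basin is at (332,257), the tap axis near (403,248) with the lever pointing down to (415,293), the mark near (415,263), and the saucer and stirrer at (470,305). Next I'll turn these into positions.

```bash
cat > h.py <<'E'
import numpy as np,cv2,pickle
def ray(s,u,v):
    M=np.array(s["mtx"]);T=np.array(s["camera_from_world"])
    d=np.array([(u-M[0,2])/M[0,0],-(v-M[1,2])/M[1,1],-1.0])
    R=T[:3,:3];c=-R.T@T[:3,3]
    return c,R.T@d
def plane(s,u,v,z):
    c,d=ray(s,u,v);return (c+d*(z-c[2])/d[2])
def proj(s,p):
    M=np.array(s["mtx"]);T=np.array(s["camera_from_world"])
    q=T[:3,:3]@np.array(p)+T[:3,3]
    return M[0,0]*q[0]/-q[2]+M[0,2],M[1,1]*-q[1]/-q[2]+M[1,2]
def tri(s1,a,s2,b):
    c1,d1=ray(s1,*a);c2,d2=ray(s2,*b)
    A=np.stack([d1,-d2],1);t=np.linalg.lstsq(A,c2-c1,rcond=None)[0]
    return (c1+t[0]*d1+c2+t[1]*d2)/2
def hsv(s): return cv2.cvtColor(s["image"],cv2.COLOR_RGB2HSV)
def blobs(mask,amin=30):
    n,l,st,c=cv2.connectedComponentsWithStats(mask.astype(np.uint8))
    return [(int(st[i,4]),c[i].round(1).tolist(),st[i,:4].tolist(),l==i) for i in range(1,n) if st[i,4]>=amin]
def cloud(s,mask):
    v,u=np.nonzero(mask&(s["range_z"]>0));M=s["mtx"];z=s["range_z"][v,u]
    q=np.stack([(u-M[0,2])/M[0,0]*z,-(v-M[1,2])/M[1,1]*z,-z],1)
    T=s["camera_from_world"];return (q-T[:3,3])@T[:3,:3]
E
python3 - <<'E'
from h import *
T=pickle.load(open("pics/top0.pkl","rb"));S=pickle.load(open("pics/side0.pkl","rb"))
for n,s in (("top",T),("side",S)):
    h=hsv(s)
    H,Sa,V=h[...,0],h[...,1],h[...,2]
    for nm,m in dict(terra=(H>=3)&(H<=12)&(Sa>150)&(V>60),red=((H<3)|(H>176))&(Sa>180)&(V>80),green=(H>50)&(H<75)&(Sa>150),purp=(H>130)&(H<160)&(Sa>120),wood=(H>8)&(H<20)&(Sa>90)&(V>120),teal=(H>80)&(H<95)&(Sa>120)).items():
        for a,c,b,mk in blobs(m):
            P=cloud(s,mk)
            hi=P[:,2]>np.percentile(P[:,2],95)-4
            print(n,nm,a,c,b,"cloudmax z",np.percentile(P[:,2],97).round(1),"med xy top",((P[hi].min(0)+P[hi].max(0))/2)[:2].round(1), "ext",(P[hi].max(0)-P[hi].min(0))[:2].round(0))
# basin from cloud z around rim 60
al=np.ones(T["range_z"].shape,bool)
P=cloud(T,al)
m=(P[:,2]>54)&(P[:,2]<66)&(np.abs(P[:,0]-560)<140)&(P[:,1]<130)&(P[:,1]>-200)
Q=P[m]; print(len(Q),Q.min(0),Q.max(0))
print("rim guess",plane(T,332,257,60))
E
```

```text
top terra 1397 [628.4, 197.4] [610, 159, 30, 81] cloudmax z -383.7 med xy top [  757.6 -1026.4] ext [267.  92.]
top terra 161 [196.7, 260.7] [189, 253, 16, 15] cloudmax z 43.6 med xy top [548.3 328.1] ext [31. 36.]
top terra 161 [245.1, 259.0] [238, 252, 15, 15] cloudmax z 43.1 med xy top [548.9 204.7] ext [33. 35.]
top terra 159 [201.8, 301.7] [194, 295, 17, 14] cloudmax z 43.4 med xy top [444.1 315.2] ext [32. 36.]
top red 243 [409.4, 273.6] [401, 253, 17, 41] cloudmax z 133.1 med xy top [ 495.8 -192.6] ext [93. 31.]
top green 53 [415.1, 263.1] [409, 257, 13, 12] cloudmax z 102.5 med xy top [ 519.9 -212.5] ext [22. 25.]
top green 1597 [467.1, 303.8] [444, 279, 51, 52] cloudmax z 16.3 med xy top [ 420.8 -357.2] ext [126. 128.]
top purp 182 [211.0, 338.7] [203, 332, 17, 15] cloudmax z 44.2 med xy top [350.4 291.9] ext [32. 34.]
top wood 119 [47.8, 111.9] [36, 108, 19, 10] cloudmax z -399.6 med xy top [1134.8  978.4] ext [30. 51.]
top wood 200 [632.8, 169.4] [622, 158, 18, 20] cloudmax z -385.9 med xy top [  865.9 -1043.6] ext [66. 63.]
top wood 934 [627.0, 310.1] [617, 246, 19, 129] 
[... 1927 characters left out ...]
d xy top [ 405.7 -664.5] ext [ 507. 1407.]
side wood 377 [442.7, 182.2] [435, 161, 16, 44] cloudmax z 153.4 med xy top [ 416.7 -355.7] ext [23. 25.]
side wood 245 [269.6, 350.2] [261, 340, 20, 26] cloudmax z 42.3 med xy top [551.8 208.5] ext [35. 38.]
side wood 293 [231.2, 403.6] [221, 393, 22, 22] cloudmax z 42.0 med xy top [551.5 330.6] ext [36. 37.]
side wood 314 [289.9, 424.6] [279, 414, 23, 22] cloudmax z 42.1 med xy top [446.6 316.8] ext [36. 37.]
side teal 253 [262.9, 472.1] [250, 464, 26, 16] cloudmax z 41.9 med xy top [441.8 403.6] ext [36. 30.]
387 [ 450.96039837 -109.05893114   54.04044816] [643.68421438  80.30623906  65.28320766]
rim guess [544.69984922 -14.19881241  60.        ]
```

```bash
python3 - <<'E'
from h import *
T=pickle.load(open("pics/top0.pkl","rb"));S=pickle.load(open("pics/side0.pkl","rb"))
a=cv2.resize(T["image"][210:345,285:505],None,fx=3.6,fy=3.6,interpolation=cv2.INTER_CUBIC)
cv2.imwrite("pics/c1.png",a[:,:,::-1])
E
```

```text
(no output)
```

View pics/c1.png

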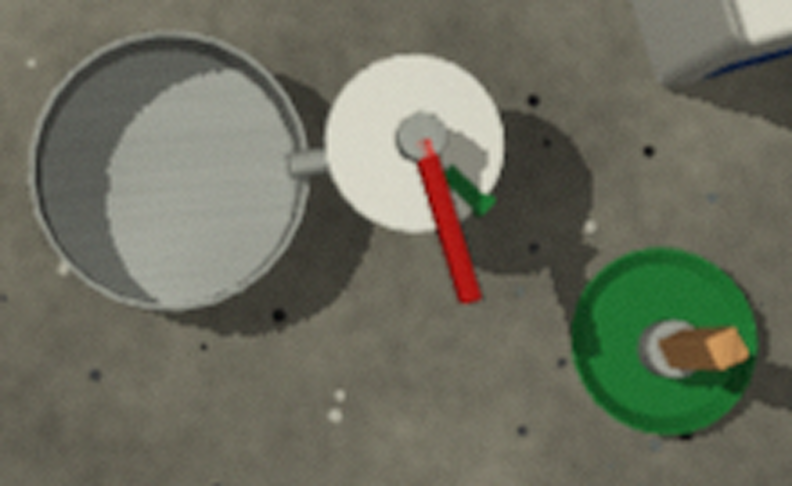

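```bash
python3 - <<'E'
from h import *
T=pickle.load(open("pics/top0.pkl","rb"));S=pickle.load(open("pics/side0.pkl","rb"))
for n,s,win in (("top",T,(360,440,215,290)),("side",S,(320,390,185,240))):
    h=hsv(s);w=np.zeros(h.shape[:2],bool);w[win[2]:win[3],win[0]:win[1]]=1
    m=w&(h[...,1]<40)&(h[...,2]>190)
    b=max(blobs(m,20),key=lambda b:b[0])
    hull=cv2.convexHull(np.argwhere(b[3])[:,::-1].astype(np.int32))
    pts=np.array([plane(s,*p[0],92) for p in hull])
    # circle fit
    A=np.c_[2*pts[:,:2],np.ones(len(pts))];x=np.linalg.lstsq(A,(pts[:,:2]**2).sum(1),rcond=None)[0]
    print(n,b[:3],"dial",x[:2],np.sqrt(x[2]+x[0]**2+x[1]**2))
    H,Sa,V=h[...,0],h[...,1],h[...,2]
    for nm,m,z in (("red",((H<3)|(H>176))&(Sa>160)&(V>60)&w*1 if 0 else ((H<3)|(H>176))&(Sa>160)&(V>60),130),("green",(H>50)&(H<75)&(Sa>110)&w,96)):
        for a,c,bb,mk in blobs(m,15):
            p=np.argwhere(mk)[:,::-1]; q=np.array([plane(s,*k,z)[:2] for k in p]); mu=q.mean(0)
            U,D,Vt=np.linalg.svd(q-mu); d=Vt[0]; t=(q-mu)@d
            print(n,nm,a,mu.round(1),"dir",d.round(3),np.degrees(np.arctan2(d[1],d[0])).round(1),"ends",(mu+d*t.min()).round(1),(mu+d*t.max()).round(1))
# basin rim: top view, fit ellipse via range edge: use cloud rim points
for s in(T,S):
    P=cloud(s,np.ones(s["range_z"].shape,bool))
    m=(P[:,2]>57)&(P[:,2]<64)&(abs(P[:,0]-545)<120)&(P[:,1]<110)&(P[:,1]>-115)
    Q=P[m,:2];A=np.c_[2*Q,np.ones(len(Q))]
    for _ in range(5):
        x=np.linalg.lstsq(A,(Q**2).sum(1),rcond=None)[0];r=np.sqrt(x[2]+x[0]**2+x[1]**2)
        e=abs(np.hypot(*(Q-x[:2]).T)-r);k=e<max(4,np.median(e)*2);Q=Q[k];A=A[k]
    print("basin",x[:2],r,len(Q))
h=hsv(T);b=max(blobs((h[...,0]>50)&(h[...,0]<75)&(h[...,1]>110),100),key=lambda b:b[0])
for s in (T,S):
    h=hsv(s);b=max(blobs((h[...,0]>50)&(h[...,0]<75)&(h[...,1]>110),100),key=lambda b:b[0])
    hull=cv2.convexHull(np.argwhere(b[3])[:,::-1].astype(np.int32))
    pts=np.array([plane(s,*p[0],15) for p in hull])
    A=np.c_[2*pts[:,:2],np.ones(len(pts))];x=np.linalg.lstsq(A,(pts[:,:2]**2).sum(1),rcond=None)[0]
    print("saucer",x[:2],np.sqrt(x[2]+x[0]**2+x[1]**2))
# steel foot / handle orientation: top-face wood
h=hsv(T); H,Sa,V=h[...,0],h[...,1],h[...,2]
w=np.zeros(H.shape,bool);w[290:325,455:505]=1
for a,c,bb,mk in blobs(w&(H>8)&(H<20)&(Sa>90)&(V>150),15):
    print("wood",a,c,cv2.minAreaRect(np.argwhere(mk)[:,::-1].astype(np.int32)),plane(T,*c,153))
img=cv2.resize(T["image"][270:340,440:520],None,fx=7,fy=7,interpolation=cv2.INTER_CUBIC);cv2.imwrite("pics/c2.png",img[:,:,::-1])
img=cv2.resize(S["image"][150:240,320:470],None,fx=5,fy=5,interpolation=cv2.INTER_CUBIC);cv2.imwrite("pics/c3.png",img[:,:,::-1])
E
```

```text
top (1312, [396.5, 246.9], [376, 226, 48, 48]) dial [ 556.21762854 -177.3904058 ] 58.068695353830726
top red 251 [ 494.6 -192.1] dir [-0.97  -0.243] -165.9 ends [ 546.7 -179.1] [ 448.1 -203.8]
top green 71 [ 520.9 -212.3] dir [-0.709 -0.705] -135.1 ends [ 535.5 -197.8] [ 509.4 -223.8]Traceback (most recent call last):
  File "<stdin>", line 6, in <module>
ValueError: max() iterable argument is empty
```

```bash
python3 - <<'E'
from h import *
T=pickle.load(open("pics/top0.pkl","rb"));S=pickle.load(open("pics/side0.pkl","rb"))
def fit(pts):
    A=np.c_[2*pts[:,:2],np.ones(len(pts))];x=np.linalg.lstsq(A,(pts[:,:2]**2).sum(1),rcond=None)[0]
    return x[:2].round(1),np.sqrt(x[2]+x[0]**2+x[1]**2).round(1)
for n,s in (("top",T),("side",S)):
    h=hsv(s);H,Sa,V=h[...,0],h[...,1],h[...,2]
    P=cloud(s,np.ones(H.shape,bool))
    m=(P[:,2]>57)&(P[:,2]<64)&(abs(P[:,0]-545)<120)&(P[:,1]<110)&(P[:,1]>-115)
    Q=P[m]
    for _ in range(5):
        c,r=fit(Q);e=abs(np.hypot(*(Q[:,:2]-c).T)-r);Q=Q[e<max(4,np.median(e)*2)]
    print(n,"basin",c,r,len(Q))
    b=max(blobs((H>50)&(H<75)&(Sa>110),100),key=lambda b:b[0])
    hull=cv2.convexHull(np.argwhere(b[3])[:,::-1].astype(np.int32))
    print(n,"saucer",fit(np.array([plane(s,*p[0],15) for p in hull])))
    m=((H<3)|(H>176))&(Sa>160)&(V>60)
    for a,c,bb,mk in blobs(m,15):
        q=np.array([plane(s,*k,128)[:2] for k in np.argwhere(mk)[:,::-1]]);mu=q.mean(0);d=np.linalg.svd(q-mu)[2][0];t=(q-mu)@d
        print(n,"red",mu.round(1),np.degrees(np.arctan2(d[1],d[0])).round(1),(mu+d*t.min()).round(1),(mu+d*t.max()).round(1))
    w=np.zeros(H.shape,bool)
    if n=="top":w[290:325,455:505]=1
    else: w[155:200,425:460]=1
    for a,c,bb,mk in blobs(w&(H>8)&(H<20)&(Sa>90)&(V>150),15):
        print("wood",a,c,cv2.minAreaRect(np.argwhere(mk)[:,::-1].astype(np.int32)),plane(s,*c,153))
img=cv2.resize(T["image"][270:340,440:520],None,fx=7,fy=7,interpolation=cv2.INTER_CUBIC);cv2.imwrite("pics/c2.png",img[:,:,::-1])
img=cv2.resize(S["image"][150:240,320:470],None,fx=5,fy=5,interpolation=cv2.INTER_CUBIC);cv2.imwrite("pics/c3.png",img[:,:,::-1])
E
```

```text
top basin [547. -14.] 94.4 291
top saucer (array([ 419.9, -357.2]), np.float64(64.6))
top red [ 494.7 -192.5] -165.9 [ 546.9 -179.4] [ 448.1 -204.1]
wood 79 [486.3, 306.3] ((486.4000549316406, 306.29998779296875), (8.944271087646484, 8.497058868408203), 63.43495178222656) [ 414.60004209 -358.03933936  153.        ]
side basin [547.6 -12. ] 94.5 487
side saucer (array([  778.7, -1434.8]), np.float64(463.6))
side red [ 495.2 -185.8] -167.2 [ 550.2 -173.3] [ 447.8 -196.6]
wood 43 [445.8, 164.1] ((446.0, 164.0), (4.0, 8.0), 90.0) [ 415.54647412 -355.77922236  153.        ]
```

View pics/c2.png

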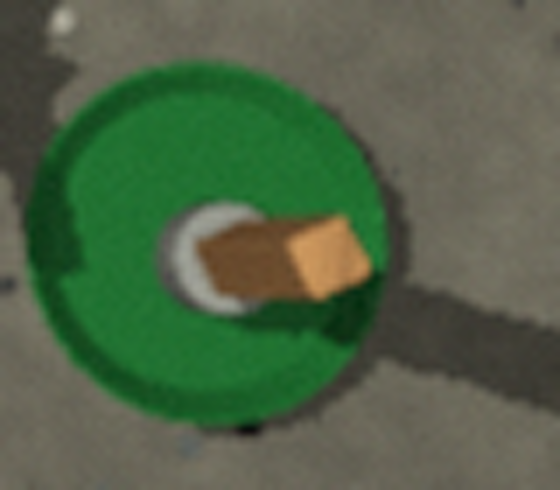

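View pics/c3.png

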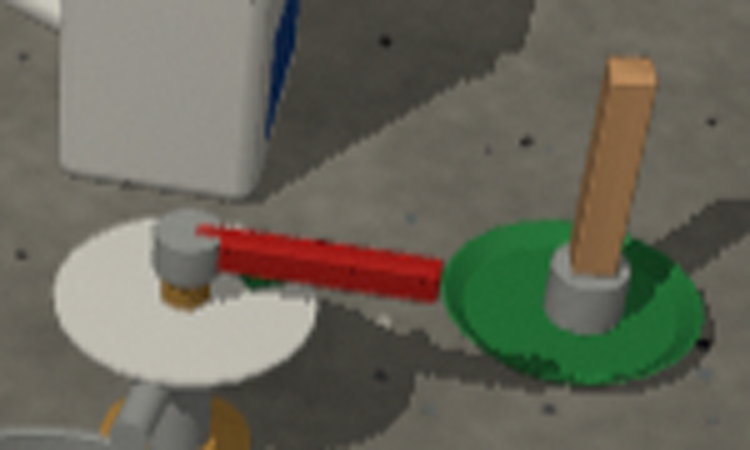

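Estimates so far, in mm:

| Item | x | y |
|---|---|---|
| Basin | 547 | -13 |
| Lever axis | 556 | -177 |
| Stirrer | 415 | -357 |
| Saucer | 420 | -357 |

The lever is at about -166° and the mark at about -135°. The handle yaw is about 23°. I'll square the tool to the world axes first.

Call:
{"name": "apply_moves", "arguments": {"series": [{"rot": [0,0,-1],"dp": [0,0,0],"claw": 1},{"rot": [0,0,-1],"dp": [0,0,0],"claw": 1},{"rot": [0,0,-1],"dp": [0,0,0],"claw": 1},{"rot": [0,0,-1],"dp": [0,0,0],"claw": 1},{"rot": [0,0,-1],"dp": [0,0,0],"claw": 1}], "force": 40}}

```text
time: 0.78
eef_pos: [242.9, -548.5, 247.8]
tcp_rot: [[0.962, -0.272, -0.0], [-0.272, -0.962, 0.001], [-0.001, -0.001, -1.0]]
wrist_force: [-0.2, -0.5, 1.1]
opening: 85.6
```

Call:
{"name": "apply_moves", "arguments": {"series": [{"rot": [0,0,-1],"dp": [0,0,0],"claw": 1},{"rot": [0,0,-0.61],"dp": [0,0,0],"claw": 1},{"rot": [0,0,0],"dp": [0.3,-0.7,0],"claw": 1},{"rot": [0,0,0],"dp": [0.3,-0.7,0],"claw": 1},{"rot": [0,0,0],"dp": [0.3,-0.7,0],"claw": 1}]}}

```text
time: 1.4
eef_pos: [310.8, -389.6, 247.8]
tcp_rot: [[1.0, -0.001, -0.0], [-0.001, -1.0, 0.001], [-0.0, -0.001, -1.0]]
wrist_force: [0.0, -0.9, 0.6]
opening: 85.6
```

Call:
{"name": "apply_moves", "arguments": {"series": [{"dp": [0.29,-0.72,0],"rot": [0,0,0],"claw": 1},{"dp": [0.29,-0.72,0],"rot": [0,0,0],"claw": 1},{"dp": [0.29,-0.72,0],"rot": [0,0,0],"claw": 1},{"dp": [0.29,-0.72,0],"rot": [0,0,0],"claw": 1},{"dp": [0.29,-0.72,0],"rot": [0,0,0],"claw": 1}]}}

```text
time: 2.02
eef_pos: [419.6, -119.4, 248.2]
tcp_rot: [[1.0, -0.001, 0.0], [-0.001, -1.0, -0.0], [0.0, 0.0, -1.0]]
wrist_force: [1.2, -1.3, 0.1]
opening: 85.4
```

Call:
{"name": "apply_moves", "arguments": {"series": [{"dp": [0.29,-0.72,0],"rot": [0,0,0],"claw": 1},{"dp": [0.29,-0.72,0],"rot": [0,0,0],"claw": 1},{"dp": [0.29,-0.72,0],"rot": [0,0,0],"claw": 1},{"dp": [0.29,-0.72,0],"rot": [0,0,0],"claw": 1},{"dp": [0.29,-0.72,0],"rot": [0,0,0],"claw": 1}]}}

```text
time: 2.65
eef_pos: [528.5, 150.7, 248.0]
tcp_rot: [[1.0, -0.0, -0.0], [-0.0, -1.0, -0.0], [-0.0, 0.0, -1.0]]
wrist_force: [0.7, -0.8, 0.5]
opening: 85.3
```

```bash
cat > pk.py <<'E'
from plant import bot
from h import *
import sys
names=sys.argv[1].split(",");tag=sys.argv[2]
for n in names:
    s=bot.snapshot(n);cv2.imwrite(f"pics/{n}_{tag}.png",s["image"][:,:,::-1]);pickle.dump(s,open(f"pics/{n}_{tag}.pkl","wb"))
    h=hsv(s);H,Sa,V=h[...,0],h[...,1],h[...,2]
    for a,c,b,mk in blobs((H>=3)&(H<=12)&(Sa>150)&(V>60),60):
        P=cloud(s,mk)
        if len(P)<10: continue
        hi=P[:,2]>np.percentile(P[:,2],95)-4
        print(n,a,c,"z",np.percentile(P[:,2],97).round(1),((P[hi].min(0)+P[hi].max(0))/2)[:2].round(1),(P[hi].max(0)-P[hi].min(0))[:2].round(0))
st=bot.get_state();print(st["time"],st["eef_pos"].round(1),st["opening"])
E
python3 pk.py top,side,wrist a
```

```text
top 1405 [628.3, 197.5] z -383.7 [  759.9 -1028.6] [264.  92.]
side 427 [271.1, 355.0] z 41.7 [551.5 207.9] [37. 37.]
side 507 [233.0, 409.5] z 41.7 [550.  329.9] [37. 37.]
side 528 [290.5, 430.4] z 42.1 [445.7 317.1] [36. 37.]
wrist 515 [220.4, 5.9] z 41.6 [446.1 298.7] [22.  4.]
wrist 1501 [352.5, 135.3] z 42.1 [550.9 206. ] [37. 37.]
2.8 [528.1 151.1 246.7] 85.73920987548473
```

View pics/wrist_a.png

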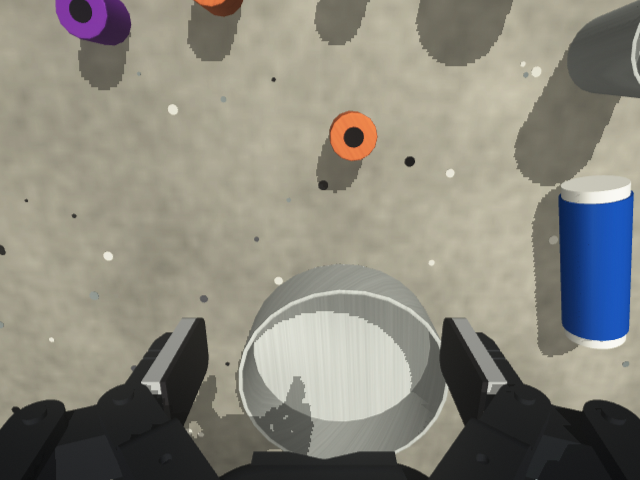

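The wrist view shows puck 1 at (352,135), giving world (551,206.5). That agrees with the side view. I'll grasp it now.

Call:
{"name": "apply_moves", "arguments": {"series": [{"dp": [0.3,-0.74,0],"rot": [0,0,0],"claw": 1},{"dp": [0,0,0.8],"rot": [0,0,0],"claw": 1},{"dp": [0,0,0.8],"rot": [0,0,0],"claw": 1},{"dp": [0,0,0.8],"rot": [0,0,0],"claw": 1},{"dp": [0,0,0.3],"rot": [0,0,0],"claw": 1}]}}

```text
time: 3.42
eef_pos: [548.0, 202.0, 40.7]
tcp_rot: [[1.0, -0.002, -0.007], [-0.002, -1.0, -0.003], [-0.007, 0.003, -1.0]]
wrist_force: [-0.6, -0.4, 1.0]
opening: 85.4
```

Call:
{"name": "apply_moves", "arguments": {"series": [{"dp": [0,0,0.25],"rot": [0,0,0],"claw": 1},{"dp": [0,0,0],"rot": [0,0,0],"claw": 0.3},{"dp": [0,0,0],"rot": [0,0,0],"claw": 0.3},{"dp": [0,0,0],"rot": [0,0,0],"claw": 0.3},{"dp": [0,0,0],"rot": [0,0,0],"claw": 0.3}]}}

```text
time: 4.05
eef_pos: [551.8, 204.5, 29.2]
tcp_rot: [[1.0, -0.0, 0.003], [-0.0, -1.0, 0.001], [0.003, -0.001, -1.0]]
wrist_force: [0.1, -0.7, 6.0]
opening: 36.9
```

Call:
{"name": "apply_moves", "arguments": {"series": [{"dp": [0,0,-0.8],"rot": [0,0,0],"claw": 0.3},{"dp": [0,0,-0.5],"rot": [0,0,0],"claw": 0.3},{"dp": [-0.11,0.77,0],"rot": [0,0,0],"claw": 0.3},{"dp": [-0.11,0.77,0],"rot": [0,0,0],"claw": 0.3},{"dp": [-0.11,0.77,0],"rot": [0,0,0],"claw": 0.3}]}}

```text
time: 4.68
eef_pos: [525.4, 29.6, 124.7]
tcp_rot: [[1.0, 0.001, 0.0], [0.001, -1.0, -0.0], [0.0, 0.0, -1.0]]
wrist_force: [1.5, 0.3, -0.1]
opening: 36.7
```

Call:
{"name": "apply_moves", "arguments": {"series": [{"dp": [0,0,0],"rot": [0,0,0],"claw": 0.3},{"dp": [0,0,0.6],"rot": [0,0,0],"claw": 0.3},{"dp": [0,0,0.52],"rot": [0,0,0],"claw": 0.3},{"dp": [0,0,0],"rot": [0,0,0],"claw": 0.3}]}}

```text
time: 5.18
eef_pos: [523.7, 32.0, 37.4]
tcp_rot: [[1.0, 0.001, -0.007], [0.001, -1.0, 0.0], [-0.007, -0.001, -1.0]]
wrist_force: [0.1, -0.2, -1.0]
opening: 37.1
```

Call:
{"name": "apply_moves", "arguments": {"series": [{"dp": [0,0,0],"rot": [0,0,0],"claw": 0.6},{"dp": [0,0,0],"rot": [0,0,0],"claw": 0.6},{"dp": [0,0,-0.8],"rot": [0,0,0],"claw": 0.6},{"dp": [0,0,-0.7],"rot": [0,0,0],"claw": 1},{"dp": [0.1,-0.8,0],"rot": [0,0,0],"claw": 1}]}}

```text
time: 5.8
eef_pos: [536.9, 89.1, 161.7]
tcp_rot: [[1.0, -0.006, 0.014], [-0.006, -1.0, 0.0], [0.014, -0.0, -1.0]]
wrist_force: [1.1, -0.4, -0.1]
opening: 84.1
```

Call:
{"name": "apply_moves", "arguments": {"series": [{"dp": [0.1,-0.8,0],"rot": [0,0,0],"claw": 1},{"dp": [0.1,-0.8,0],"rot": [0,0,0],"claw": 1},{"dp": [0,-0.8,0],"rot": [0,0,0],"claw": 1},{"dp": [0,0,0],"rot": [0,0,0],"claw": 1}]}}

```text
time: 6.3
eef_pos: [547.9, 275.4, 154.2]
tcp_rot: [[1.0, 0.005, 0.001], [0.005, -1.0, 0.002], [0.001, -0.002, -1.0]]
wrist_force: [0.1, -0.7, -0.8]
opening: 85.6
```

```bash
python3 pk.py side,wrist b
```

```text
side 205 [326.0, 291.9] z 47.2 [524.5  36.3] [36. 36.]
side 511 [233.0, 409.5] z 41.9 [550.1 331.2] [37. 37.]
side 530 [290.5, 430.3] z 41.5 [445.3 316.8] [36. 37.]
wrist 2725 [326.6, 143.5] z 42.0 [550.  329.1] [37. 37.]
wrist 3479 [156.9, 162.5] z 41.9 [445.6 315.5] [38. 38.]
6.4 [548.6 271.8 154.2] 84.9676946373402
```

View pics/side_b.png

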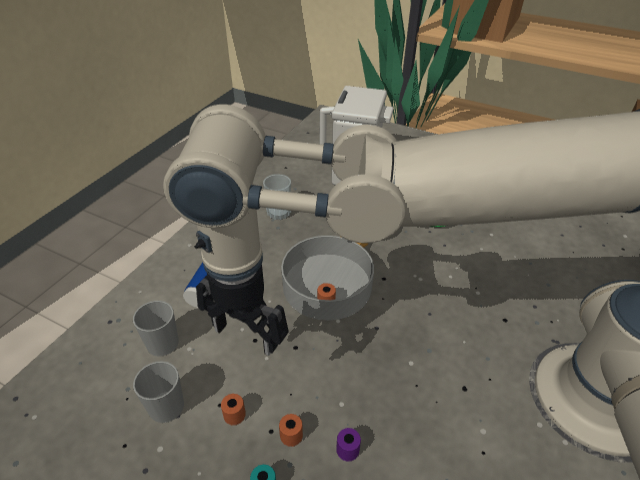

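Puck 1 is in the basin at side pixel (326,292). Next is puck 2 at (550,329.5).

Call:
{"name": "apply_moves", "arguments": {"series": [{"dp": [0.02,-0.77,0],"rot": [0,0,0],"claw": 1},{"dp": [0,0,0],"rot": [0,0,0],"claw": 1},{"dp": [0,0,0.8],"rot": [0,0,0],"claw": 1},{"dp": [0,0,0.6],"rot": [0,0,0],"claw": 1},{"dp": [0,0,0.3],"rot": [0,0,0],"claw": 1}]}}

```text
time: 7.02
eef_pos: [549.2, 325.9, 22.6]
tcp_rot: [[1.0, -0.002, -0.003], [-0.002, -1.0, -0.002], [-0.003, 0.002, -1.0]]
wrist_force: [0.0, 0.7, 1.0]
opening: 85.3
```

Call:
{"name": "apply_moves", "arguments": {"series": [{"dp": [0,0,0],"rot": [0,0,0],"claw": 0.3},{"dp": [0,0,0],"rot": [0,0,0],"claw": 0.3},{"dp": [0,0,0],"rot": [0,0,0],"claw": 0.3},{"dp": [0,0,0],"rot": [0,0,0],"claw": 0.3}]}}

```text
time: 7.52
eef_pos: [551.3, 329.0, 28.3]
tcp_rot: [[1.0, -0.001, 0.004], [-0.001, -1.0, 0.001], [0.004, -0.001, -1.0]]
wrist_force: [0.6, -1.2, 6.1]
opening: 36.6
```

Call:
{"name": "apply_moves", "arguments": {"series": [{"dp": [0,0,-0.8],"rot": [0,0,0],"claw": 0.3},{"dp": [0,0,-0.6],"rot": [0,0,0],"claw": 0.3},{"dp": [-0.08,0.76,0],"rot": [0,0,0],"claw": 0.3},{"dp": [-0.08,0.76,0],"rot": [0,0,0],"claw": 0.3},{"dp": [-0.08,0.76,0],"rot": [0,0,0],"claw": 0.3}]}}

```text
time: 8.15
eef_pos: [531.5, 156.4, 131.0]
tcp_rot: [[1.0, 0.001, 0.001], [0.001, -1.0, 0.0], [0.001, -0.0, -1.0]]
wrist_force: [0.9, -0.3, -1.5]
opening: 37.0
```

Call:
{"name": "apply_moves", "arguments": {"series": [{"dp": [-0.08,0.76,0],"rot": [0,0,0],"claw": 0.3},{"dp": [-0.07,0.76,0],"rot": [0,0,0],"claw": 0.3},{"dp": [-0.07,0.76,0],"rot": [0,0,0],"claw": 0.3},{"dp": [0,0,0],"rot": [0,0,0],"claw": 0.3},{"dp": [0,0,0.7],"rot": [0,0,0],"claw": 0.3}]}}

```text
time: 8.78
eef_pos: [518.8, -13.6, 83.0]
tcp_rot: [[1.0, -0.002, 0.011], [-0.002, -1.0, -0.0], [0.011, 0.0, -1.0]]
wrist_force: [0.2, -0.0, -1.0]
opening: 37.3
```

Call:
{"name": "apply_moves", "arguments": {"series": [{"dp": [0,0,0.5],"rot": [0,0,0],"claw": 0.3},{"dp": [0,0,0],"rot": [0,0,0],"claw": 0.3}]}}

```text
time: 9.02
eef_pos: [513.1, -12.0, 37.4]
tcp_rot: [[1.0, 0.001, -0.007], [0.001, -1.0, 0.001], [-0.007, -0.001, -1.0]]
wrist_force: [0.2, 0.3, -0.8]
opening: 36.9
```

Call:
{"name": "apply_moves", "arguments": {"series": [{"dp": [0,0,0],"rot": [0,0,0],"claw": 0.6},{"dp": [0,0,0],"rot": [0,0,0],"claw": 0.6},{"dp": [0,0,-0.8],"rot": [0,0,0],"claw": 0.6},{"dp": [0,0,-0.7],"rot": [0,0,0],"claw": 1},{"dp": [-0.18,-0.76,0],"rot": [0,0,0],"claw": 1}]}}

```text
time: 9.65
eef_pos: [505.4, 42.0, 161.1]
tcp_rot: [[1.0, -0.006, 0.014], [-0.006, -1.0, -0.001], [0.014, 0.001, -1.0]]
wrist_force: [0.1, 1.3, 0.0]
opening: 84.2
```

Call:
{"name": "apply_moves", "arguments": {"series": [{"dp": [-0.18,-0.76,0],"rot": [0,0,0],"claw": 1},{"dp": [-0.18,-0.76,0],"rot": [0,0,0],"claw": 1},{"dp": [-0.18,-0.76,0],"rot": [0,0,0],"claw": 1},{"dp": [-0.18,-0.76,0],"rot": [0,0,0],"claw": 1},{"dp": [0,0,0],"rot": [0,0,0],"claw": 1}]}}

```text
time: 10.28
eef_pos: [446.9, 275.5, 154.8]
tcp_rot: [[1.0, 0.006, 0.002], [0.006, -1.0, 0.002], [0.002, -0.002, -1.0]]
wrist_force: [0.1, -1.4, 0.4]
opening: 85.3
```

```bash
python3 pk.py side,wrist c
```

```text
side 390 [338.5, 285.0] z 46.8 [515.6  10.8] [35. 78.]
side 530 [290.5, 430.4] z 41.8 [445.4 317.5] [36. 37.]
wrist 2734 [319.8, 165.7] z 42.0 [445.5 315.9] [37. 37.]
10.375 [448.1 272.3 154.4] 85.6521966281579
```

Two pucks are in the basin. Puck 3 is at (445.5,316.5).

Call:
{"name": "apply_moves", "arguments": {"series": [{"dp": [-0.02,-0.59,0],"rot": [0,0,0],"claw": 1},{"dp": [0,0,0],"rot": [0,0,0],"claw": 1},{"dp": [0,0,0.8],"rot": [0,0,0],"claw": 1},{"dp": [0,0,0.6],"rot": [0,0,0],"claw": 1},{"dp": [0,0,0.3],"rot": [0,0,0],"claw": 1}]}}

```text
time: 11.0
eef_pos: [446.0, 313.2, 22.7]
tcp_rot: [[1.0, -0.003, -0.003], [-0.003, -1.0, -0.003], [-0.003, 0.003, -1.0]]
wrist_force: [0.4, -0.0, -0.5]
opening: 85.3
```

Call:
{"name": "apply_moves", "arguments": {"series": [{"dp": [0,0,0],"rot": [0,0,0],"claw": 0.3},{"dp": [0,0,0],"rot": [0,0,0],"claw": 0.3},{"dp": [0,0,0],"rot": [0,0,0],"claw": 0.3},{"dp": [0,0,0],"rot": [0,0,0],"claw": 0.3}]}}

```text
time: 11.5
eef_pos: [447.8, 316.4, 27.9]
tcp_rot: [[1.0, -0.0, 0.004], [-0.0, -1.0, 0.002], [0.004, -0.002, -1.0]]
wrist_force: [1.1, -1.4, 6.4]
opening: 36.7
```

Call:
{"name": "apply_moves", "arguments": {"series": [{"dp": [0,0,-0.8],"rot": [0,0,0],"claw": 0.3},{"dp": [0,0,-0.6],"rot": [0,0,0],"claw": 0.3},{"dp": [0.3,0.7,0],"rot": [0,0,0],"claw": 0.3},{"dp": [0.3,0.7,0],"rot": [0,0,0],"claw": 0.3},{"dp": [0.3,0.7,0],"rot": [0,0,0],"claw": 0.3}]}}

```text
time: 12.12
eef_pos: [514.3, 157.3, 131.0]
tcp_rot: [[1.0, 0.001, 0.001], [0.001, -1.0, 0.0], [0.001, -0.0, -1.0]]
wrist_force: [1.5, 0.1, 0.2]
opening: 36.7
```

Call:
{"name": "apply_moves", "arguments": {"series": [{"dp": [0.3,0.7,0],"rot": [0,0,0],"claw": 0.3},{"dp": [0.3,0.7,0],"rot": [0,0,0],"claw": 0.3},{"dp": [0.32,0.7,0],"rot": [0,0,0],"claw": 0.3},{"dp": [0,0,0],"rot": [0,0,0],"claw": 0.3},{"dp": [0,0,0.7],"rot": [0,0,0],"claw": 0.3}]}}

```text
time: 12.75
eef_pos: [586.2, 0.6, 83.0]
tcp_rot: [[1.0, -0.001, 0.011], [-0.001, -1.0, -0.0], [0.011, 0.0, -1.0]]
wrist_force: [0.8, 0.1, -1.0]
opening: 37.4
```

Call:
{"name": "apply_moves", "arguments": {"series": [{"dp": [0,0,0.5],"rot": [0,0,0],"claw": 0.3},{"dp": [0,0,0],"rot": [0,0,0],"claw": 0.3},{"dp": [0,0,0],"rot": [0,0,0],"claw": 0.6},{"dp": [0,0,0],"rot": [0,0,0],"claw": 0.6}]}}

```text
time: 13.25
eef_pos: [584.4, 1.3, 43.5]
tcp_rot: [[1.0, 0.0, 0.005], [0.0, -1.0, -0.0], [0.005, 0.0, -1.0]]
wrist_force: [0.6, 0.2, -0.8]
opening: 51.1
```

Call:
{"name": "apply_moves", "arguments": {"series": [{"dp": [0,0,-0.8],"rot": [0,0,0],"claw": 0.6},{"dp": [0,0,-0.8],"rot": [0,0,1],"claw": 1},{"dp": [0,0,-0.8],"rot": [0,0,1],"claw": 1},{"dp": [0,0,-0.4],"rot": [0,0,1],"claw": 0.7},{"dp": [0,0,0],"rot": [0,0,1],"claw": 0.7}]}}

```text
time: 13.88
eef_pos: [584.1, 1.0, 257.4]
tcp_rot: [[0.762, -0.647, 0.01], [-0.647, -0.762, -0.001], [0.008, -0.006, -1.0]]
wrist_force: [0.2, 0.1, -0.5]
opening: 59.8
```

Call:
{"name": "apply_moves", "arguments": {"series": [{"dp": [0,0,0],"rot": [0,0,1],"claw": 0.7},{"dp": [0,0,0],"rot": [0,0,1],"claw": 0.7},{"dp": [0,0,0],"rot": [0,0,1],"claw": 0.7},{"dp": [0,0,0],"rot": [0,0,0.6],"claw": 0.7},{"dp": [0,0,0],"rot": [0,0,0],"claw": 0.7}]}}

```text
time: 14.5
eef_pos: [583.0, 1.1, 252.4]
tcp_rot: [[0.243, -0.97, 0.003], [-0.97, -0.243, -0.0], [0.001, -0.003, -1.0]]
wrist_force: [0.7, -0.3, 0.4]
opening: 59.8
```

```bash
cat > mv.py <<'E'
from plant import bot
import numpy as np,sys
st=bot.get_state();R=st["tcp_rot"];p=st["eef_pos"]
t=np.array([float(v) for v in sys.argv[1:4]])
d=R.T@(t-p)/75
print("pos",p.round(1),"a",np.degrees(np.arctan2(R[1,0],R[0,0])).round(2),"dp total",d.round(3),"rows",np.linalg.norm(d)/.8)
E
python3 mv.py 410 -190 254;  python3 pk.py side d
```

```text
pos [583.    1.1 252.4] a -75.95 dp total [ 1.912  2.856 -0.027] rows 4.296480357440548
side 324 [309.1, 276.5] z 46.7 [582.    3.8] [36. 38.]
side 514 [334.6, 286.6] z 46.8 [520.8  14.2] [44. 81.]
14.55 [583.    1.1 252.1] 59.4763980116878
```

Call:
{"name": "apply_moves", "arguments": {"series": [{"dp": [0.38,0.57,0],"rot": [0,0,0],"claw": 0.7},{"dp": [0.38,0.57,0],"rot": [0,0,0],"claw": 0.7},{"dp": [0.38,0.57,0],"rot": [0,0,0],"claw": 0.7},{"dp": [0.38,0.57,0],"rot": [0,0,0],"claw": 0.7},{"dp": [0.38,0.57,0],"rot": [0,0,0],"claw": 0.7}]}}

```text
time: 15.18
eef_pos: [408.7, -189.9, 251.4]
tcp_rot: [[0.244, -0.97, 0.002], [-0.97, -0.244, -0.001], [0.001, -0.001, -1.0]]
wrist_force: [0.4, -0.5, 0.4]
opening: 59.9
```

Call:
{"name": "apply_moves", "arguments": {"series": [{"dp": [0,0,0],"rot": [0,0,0],"claw": 0.7}]}}

```text
time: 15.3
eef_pos: [408.2, -191.1, 251.8]
tcp_rot: [[0.239, -0.971, 0.002], [-0.971, -0.239, -0.002], [0.002, -0.001, -1.0]]
wrist_force: [0.3, -0.1, -0.3]
opening: 59.6
```

```bash
python3 pk.py side,wrist,top e; python3 mv.py 474 -196 119
```

```text
side 324 [309.1, 276.5] z 46.7 [582.5   4.1] [34. 38.]
side 515 [334.6, 286.6] z 46.9 [520.1  14.1] [44. 82.]
wrist 1409 [109.9, 13.4] z 47.1 [509.8   1.6] [26. 65.]
top 1397 [628.4, 197.3] z -384.4 [  760.1 -1028.9] [271.  93.]
top 146 [325.3, 244.2] z 48.2 [580.6   1.1] [33. 33.]
top 147 [312.8, 266.9] z 48.7 [522.4  33.8] [30. 35.]
top 142 [331.1, 270.3] z 47.5 [514.8 -12.1] [33. 33.]
15.45 [ 410.2 -188.6  251.1] 59.6426279810812
pos [ 410.2 -188.6  251.1] a -75.95 dp total [ 0.302 -0.799  1.762] rows 2.447488410737049
```

View pics/wrist_e.png

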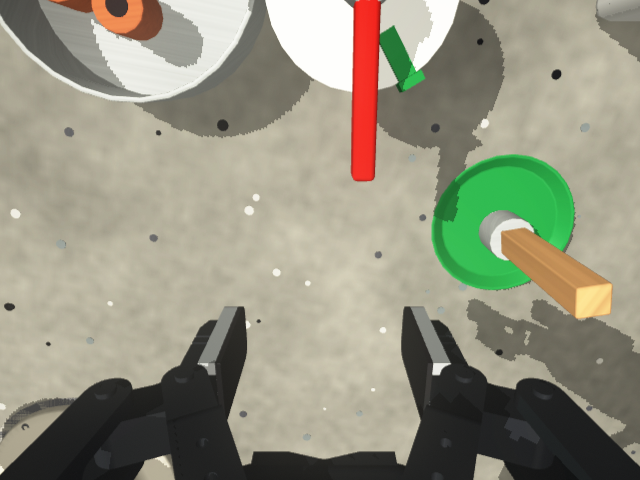

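View pics/side_e.png

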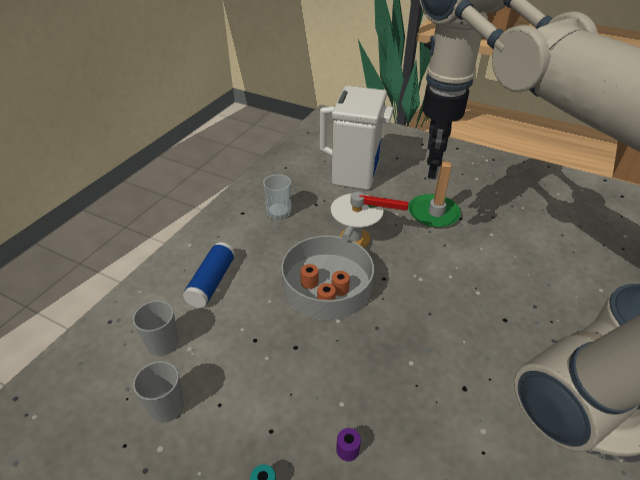

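All three pucks are in the basin and no other terracotta puck is in sight. The wrist view shows the lever at (363,180)–(367,0), the mark tab at (407,82) and the saucer at (503,222). I'll measure from these.

```bash
cat > lev.py <<'E'
from h import *
import sys
s=pickle.load(open(sys.argv[1],"rb"));h=hsv(s);H,Sa,V=h[...,0],h[...,1],h[...,2]
m=((H<3)|(H>176))&(Sa>160)&(V>60)
for a,c,bb,mk in blobs(m,100):
    P=cloud(s,mk);P=P[P[:,2]>P[:,2].max()-6] if False else P
    top=P[abs(P[:,2]-np.percentile(P[:,2],90))<3]
    mu=top[:,:2].mean(0);d=np.linalg.svd(top[:,:2]-mu)[2][0];t=(top[:,:2]-mu)@d
    print("lever z",top[:,2].mean().round(1),mu.round(1),"ang",(np.degrees(np.arctan2(d[1],d[0]))%180).round(1),(mu+d*t.min()).round(1),(mu+d*t.max()).round(1),"width",np.ptp((top[:,:2]-mu)@[-d[1],d[0]]).round(1))
for a,c,bb,mk in blobs((H>50)&(H<75)&(Sa>110),60):
    P=cloud(s,mk)
    if P[:,2].mean()<60:
        hull=cv2.convexHull(np.argwhere(mk)[:,::-1].astype(np.int32))
        pts=np.array([plane(s,*p[0],16) for p in hull]);A=np.c_[2*pts[:,:2],np.ones(len(pts))];x=np.linalg.lstsq(A,(pts[:,:2]**2).sum(1),rcond=None)[0]
        print("saucer",x[:2].round(1),np.sqrt(x[2]+x[0]**2+x[1]**2).round(1));continue
    mu=P[:,:2].mean(0);d=np.linalg.svd(P[:,:2]-mu)[2][0];t=(P[:,:2]-mu)@d
    print("mark z",P[:,2].mean().round(1),mu.round(1),"ang",(np.degrees(np.arctan2(d[1],d[0]))%180).round(1),(mu+d*t.min()).round(1),(mu+d*t.max()).round(1))
for a,c,bb,mk in blobs((H>8)&(H<28)&(Sa>80)&(V>120),60):
    P=cloud(s,mk);top=P[P[:,2]>np.percentile(P[:,2],98)-3]
    if 140<top[:,2].mean()<165:
        r=cv2.minAreaRect(top[:,:2].astype(np.float32));print("wood z",top[:,2].mean().round(1),r)
E
for f in wrist_e top_e side_e; do echo $f; python3 lev.py pics/$f.pkl; done
```

```text
wrist_e
lever z 130.5 [ 499.6 -193.1] ang 14.2 [ 543.4 -182.1] [ 449.1 -205.9] width 13.9
mark z 97.8 [ 522.9 -212.3] ang 45.4 [ 536.5 -198.5] [ 504.5 -231. ]
saucer [ 420.6 -358.2] 65.1
wood z 153.6 ((415.2098693847656, -359.37371826171875), (22.657943725585938, 23.132644653320312), 24.256681442260742)
top_e
lever z 130.7 [ 503.  -191.3] ang 14.5 [ 541.5 -181.3] [ 463.8 -201.5] width 11.3
mark z 95.3 [ 521.2 -212.3] ang 48.4 [ 534.8 -197. ] [ 504.7 -230.9]
mark z 61.4 [ 464.3 -369.7] ang 93.6 [ 453.3 -193.9] [ 467.3 -417.1]
side_e
lever z 129.7 [ 498.4 -190.5] ang 14.0 [ 550.7 -177.4] [ 451.3 -202.3] width 18.0
mark z 74.1 [  857.2 -1107.7] ang 116.8 [ 797.6 -989.7] [  916.3 -1224.5]
saucer [ 1119.2 -1132.4] 408.4
saucer [ 781.9 -942.8] 198.8
saucer [ 421.5 -356.1] 64.4
wood z 152.8 ((415.34619140625, -356.884033203125), (18.85956573486328, 25.376571655273438), 16.6259708404541)
```

Call:
{"name": "apply_moves", "arguments": {"series": [{"dp": [0.34,-0.8,0],"rot": [0,0,0],"claw": 0.7},{"dp": [0,0,0],"rot": [0,0,0],"claw": 0.7},{"dp": [0,0,0.7],"rot": [0,0,0],"claw": 0.7},{"dp": [0,0,0.7],"rot": [0,0,0],"claw": 0.7},{"dp": [0,0,0.36],"rot": [0,0,0],"claw": 0.7}]}}

```text
time: 16.08
eef_pos: [470.8, -196.9, 115.5]
tcp_rot: [[0.244, -0.97, -0.003], [-0.97, -0.244, 0.002], [-0.003, 0.003, -1.0]]
wrist_force: [0.6, 0.2, -0.2]
opening: 60.0
```

Call:
{"name": "apply_moves", "arguments": {"series": [{"dp": [0,0,0],"rot": [0,0,0],"claw": 0.7},{"dp": [0,0,0],"rot": [0,0,0],"claw": 0.1},{"dp": [0,0,0],"rot": [0,0,0],"claw": 0.1},{"dp": [0,0,0],"rot": [0,0,0],"claw": 0.1},{"dp": [0,0,0],"rot": [0,0,0],"claw": 0.1}], "force": 30}}

```text
time: 16.7
eef_pos: [472.4, -199.0, 120.6]
tcp_rot: [[0.242, -0.97, 0.003], [-0.97, -0.242, -0.001], [0.002, -0.003, -1.0]]
wrist_force: [0.2, 1.2, 6.1]
opening: 12.9
```

Call:
{"name": "apply_moves", "arguments": {"series": [{"dp": [0.1,0,0],"rot": [0,0,-0.51],"claw": 0.1},{"dp": [0.1,0,0],"rot": [0,0,-0.51],"claw": 0.1},{"dp": [0.1,0,0],"rot": [0,0,-0.51],"claw": 0.1},{"dp": [0.1,0,0],"rot": [0,0,-0.51],"claw": 0.1},{"dp": [0.1,0,0],"rot": [0,0,-0.51],"claw": 0.1}]}}

```text
time: 17.32
eef_pos: [489.2, -232.8, 120.6]
tcp_rot: [[0.638, -0.77, 0.007], [-0.77, -0.638, -0.001], [0.005, -0.005, -1.0]]
wrist_force: [8.9, 3.0, 2.7]
opening: 13.5
```

Call:
{"name": "apply_moves", "arguments": {"series": [{"dp": [0.1,0,0],"rot": [0,0,-0.51],"claw": 0.1},{"dp": [0,0,0],"rot": [0,0,0],"claw": 0.1},{"dp": [0,0,0],"rot": [0,0,0],"claw": 0.1}]}}

```text
time: 17.7
eef_pos: [494.4, -238.6, 120.6]
tcp_rot: [[0.702, -0.712, 0.008], [-0.712, -0.702, -0.001], [0.006, -0.005, -1.0]]
wrist_force: [9.6, 1.5, 2.2]
opening: 13.5
```

```bash
python3 pk.py top f; python3 lev.py pics/top_f.pkl; python3 mv.py 497 -238 119; python3 -c "
from h import *
s=pickle.load(open('pics/top_f.pkl','rb'));cv2.imwrite('pics/f1.png',cv2.resize(s['image'][210:345,285:505],None,fx=3.6,fy=3.6)[:,:,::-1])"
```

```text
top 1391 [628.4, 197.3] z -384.0 [  758.3 -1028.7] [268.  89.]
top 148 [325.2, 244.1] z 48.8 [580.9   1. ] [33. 33.]
top 148 [312.8, 266.9] z 48.6 [523.6  35. ] [33. 33.]
top 143 [331.0, 270.3] z 48.2 [515.  -12.2] [33. 33.]
17.75 [ 494.4 -238.6  120.6] 13.387113526978148
lever z 130.1 [ 529.9 -203.2] ang 43.9 [ 551.9 -182. ] [ 509.5 -222.8] width 11.4
saucer [ 415.8 -331.9] 45.2
saucer [ 404.  -379.7] 40.9
pos [ 494.4 -238.6  120.6] a -45.41 dp total [ 0.019 -0.03   0.022] rows 0.05224376108004071
```

View pics/f1.png

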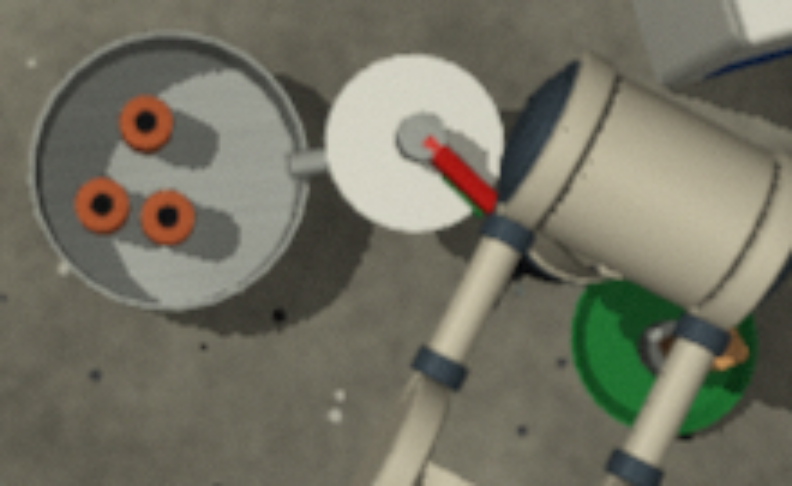

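The lever reads about 44° against the mark's 45°. I'll release it and check from above.

Call:
{"name": "apply_moves", "arguments": {"series": [{"dp": [0,0,0],"rot": [0,0,0],"claw": 0.5},{"dp": [0,0,0],"rot": [0,0,0],"claw": 0.5},{"dp": [0,0,-0.5],"rot": [0,0,0],"claw": 0.5},{"dp": [0,0,-0.7],"rot": [0,0,0],"claw": 0.7},{"dp": [0,0,-0.7],"rot": [0,0,0],"claw": 0.7}]}}

```text
time: 18.38
eef_pos: [491.0, -238.4, 262.0]
tcp_rot: [[0.702, -0.712, -0.001], [-0.712, -0.702, 0.001], [-0.001, 0.001, -1.0]]
wrist_force: [0.5, -0.0, 0.3]
opening: 59.9
```

Call:
{"name": "apply_moves", "arguments": {"series": [{"dp": [0,0.7,0],"rot": [0,0,0],"claw": 0.7},{"dp": [0,0.7,0],"rot": [0,0,0],"claw": 0.7},{"dp": [0,0,0],"rot": [0,0,0],"claw": 0.7}]}}

```text
time: 18.75
eef_pos: [414.5, -314.3, 261.0]
tcp_rot: [[0.698, -0.716, -0.001], [-0.716, -0.698, -0.001], [-0.0, 0.001, -1.0]]
wrist_force: [1.0, -0.8, 0.9]
opening: 59.5
```

```bash
python3 pk.py side,wrist g; python3 lev.py pics/wrist_g.pkl; python3 mv.py 497 -238 119
```

```text
side 325 [309.0, 276.5] z 47.0 [581.5   3.5] [35. 39.]
side 515 [334.6, 286.6] z 47.0 [520.1  13.2] [46. 80.]
18.85 [ 416.4 -312.3  260.8] 59.93516523176753
lever z 130.5 [ 495.4 -238.6] ang 44.2 [ 512.8 -221.7] [ 476.9 -256.5] width 13.7
saucer [ 420.6 -357.9] 65.1
wood z 153.6 ((415.258544921875, -359.6728515625), (22.096256256103516, 22.145112991333008), 22.88116455078125)
pos [ 416.4 -312.3  260.8] a -45.5 dp total [ 0.047 -1.46   1.891] rows 2.9868294787394936
```

View pics/wrist_g.png

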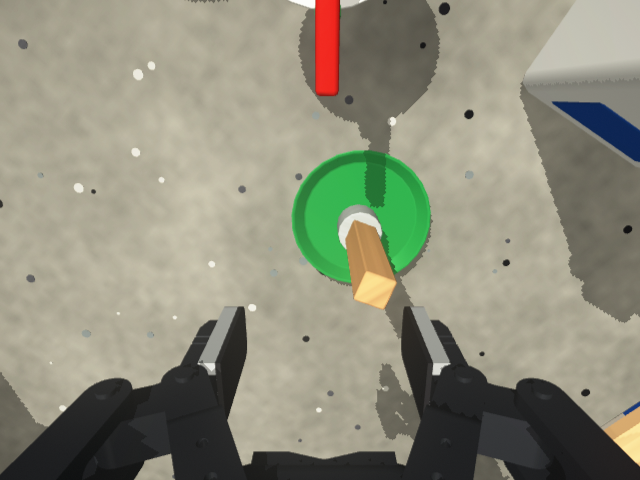

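The lever is at 44.2°, about 0.02 rad from the mark. The handle top is at (375,289) with 23° yaw, world (415,-359). I'll turn the jaws to -67° and grasp it.

Call:
{"name": "apply_moves", "arguments": {"series": [{"dp": [0,0,0],"rot": [0,0,1],"claw": 0.8},{"dp": [0,0,0],"rot": [0,0,1],"claw": 0.8},{"dp": [0,0,0],"rot": [0,0,0.15],"claw": 0.8},{"dp": [0,0,0],"rot": [0,0,0],"claw": 0.8}]}}

```text
time: 19.35
eef_pos: [417.3, -311.6, 260.8]
tcp_rot: [[0.396, -0.918, -0.0], [-0.918, -0.396, 0.0], [-0.0, 0.0, -1.0]]
wrist_force: [0.1, -0.5, 0.6]
opening: 68.2
```

```bash
python3 mv.py 415.2 -358.8 121
```

```text
pos [ 417.3 -311.6  260.8] a -66.7 dp total [0.568 0.274 1.864] rows 2.4596421340118817
```

Call:
{"name": "apply_moves", "arguments": {"series": [{"dp": [0.57,0.27,0],"rot": [0,0,0],"claw": 0.8},{"dp": [0,0,0],"rot": [0,0,0],"claw": 0.8},{"dp": [0,0,0.7],"rot": [0,0,0],"claw": 0.8},{"dp": [0,0,0.7],"rot": [0,0,0],"claw": 0.8},{"dp": [0,0,0.46],"rot": [0,0,0],"claw": 0.8}]}}

```text
time: 19.98
eef_pos: [414.4, -358.0, 118.5]
tcp_rot: [[0.394, -0.919, -0.002], [-0.919, -0.394, 0.003], [-0.003, 0.001, -1.0]]
wrist_force: [0.6, -0.2, 0.6]
opening: 68.2
```

Call:
{"name": "apply_moves", "arguments": {"series": [{"dp": [0,0,0],"rot": [0,0,0],"claw": 0.8},{"dp": [0,0,0],"rot": [0,0,0],"claw": 0.8}]}}

```text
time: 20.23
eef_pos: [415.6, -359.7, 123.6]
tcp_rot: [[0.393, -0.92, 0.002], [-0.92, -0.393, -0.002], [0.002, -0.001, -1.0]]
wrist_force: [0.8, 0.4, 0.4]
opening: 67.9
```

```bash
python3 mv.py 415.2 -358.8 121;python3 pk.py wrist,side h; python3 lev.py pics/side_h.pkl|grep wood
```

```text
pos [ 415.6 -359.7  123.6] a -66.86 dp total [-0.013  0.001  0.035] rows 0.0465609019460247
side 325 [309.0, 276.5] z 47.0 [582.3   2.8] [37. 37.]
side 515 [334.6, 286.6] z 47.1 [520.1  13.3] [45. 83.]
20.325 [ 415.9 -360.1  124.4] 68.01541839354046
wood z 151.2 ((422.6011657714844, -349.9113464355469), (0.44949793815612793, 13.41654109954834), 20.929317474365234)
```

View pics/wrist_h.png

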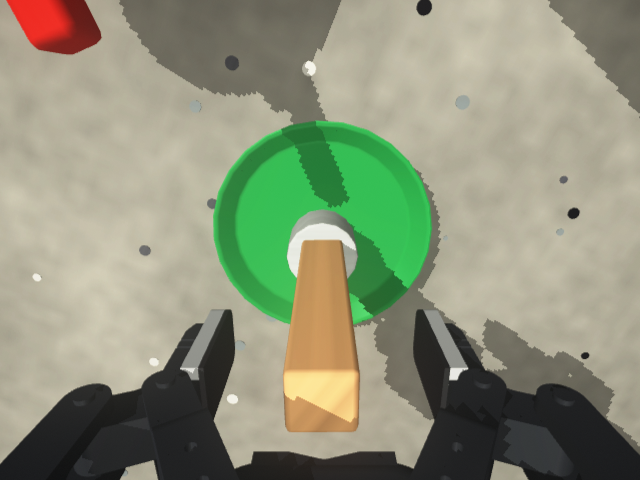

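The handle is centred between the pads and square to them, so I'll grip.

Call:
{"name": "apply_moves", "arguments": {"series": [{"dp": [0,0,0],"rot": [0,0,0],"claw": 0.15},{"dp": [0,0,0],"rot": [0,0,0],"claw": 0.15},{"dp": [0,0,0],"rot": [0,0,0],"claw": 0.15},{"dp": [0,0,0],"rot": [0,0,0],"claw": 0.15},{"dp": [0,0,0],"rot": [0,0,0],"claw": 0.15}], "force": 80}}

```text
time: 20.95
eef_pos: [415.1, -359.6, 122.2]
tcp_rot: [[0.392, -0.92, 0.001], [-0.92, -0.392, -0.001], [0.001, -0.001, -1.0]]
wrist_force: [0.0, 1.0, 5.1]
opening: 21.7
```

Call:
{"name": "apply_moves", "arguments": {"series": [{"dp": [0,0,-0.3],"rot": [0,0,0],"claw": 0.15},{"dp": [0,0,-0.5],"rot": [0,0,0],"claw": 0.15},{"dp": [0,0,-0.6],"rot": [0,0,0],"claw": 0.15},{"dp": [0,0,-0.6],"rot": [0,0,0],"claw": 0.15},{"dp": [0,0,0],"rot": [0,0,0],"claw": 0.15}]}}

```text
time: 21.58
eef_pos: [415.6, -360.2, 275.5]
tcp_rot: [[0.392, -0.92, 0.005], [-0.92, -0.392, -0.005], [0.006, -0.002, -1.0]]
wrist_force: [0.6, -0.5, -2.8]
opening: 21.0
```

```bash
python3 pk.py top,side i;  python3 mv.py 592 -48 270
```

```text
top 1398 [628.4, 197.4] z -384.5 [  760. -1028.] [265.  93.]
top 147 [325.3, 244.2] z 49.2 [580.6   1.1] [33. 33.]
top 147 [312.8, 267.0] z 48.6 [523.6  33.8] [33. 35.]
top 141 [331.2, 270.3] z 48.3 [513.6 -12.1] [30. 33.]
side 324 [309.1, 276.5] z 46.5 [582.2   3. ] [36. 36.]
side 517 [334.6, 286.6] z 46.7 [520.3  13.2] [46. 83.]
21.675 [ 414.8 -359.5  270.3] 21.086116016248823
pos [ 414.8 -359.5  270.3] a -66.92 dp total [-2.895 -3.801  0.005] rows 5.971971723259466
```

View pics/side_i.png

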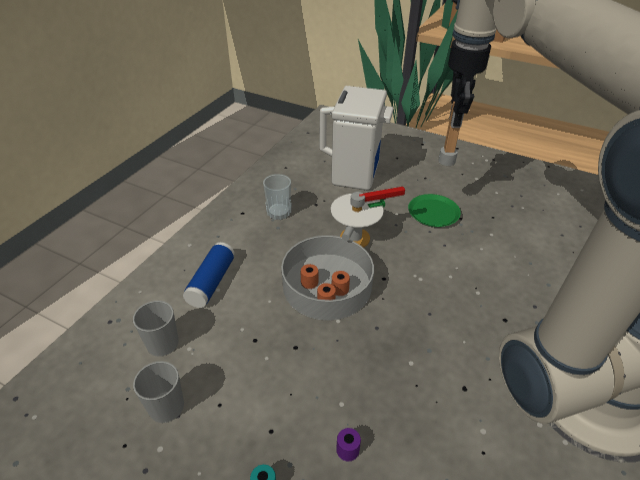

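Call:
{"name": "apply_moves", "arguments": {"series": [{"dp": [-0.49,-0.635,0],"rot": [0,0,0],"claw": 0.15},{"dp": [-0.49,-0.635,0],"rot": [0,0,0],"claw": 0.15},{"dp": [-0.49,-0.635,0],"rot": [0,0,0],"claw": 0.15},{"dp": [-0.49,-0.635,0],"rot": [0,0,0],"claw": 0.15},{"dp": [-0.49,-0.635,0],"rot": [0,0,0],"claw": 0.15}]}}

```text
time: 22.3
eef_pos: [562.0, -95.1, 268.2]
tcp_rot: [[0.392, -0.92, -0.005], [-0.92, -0.392, 0.001], [-0.003, 0.004, -1.0]]
wrist_force: [1.0, -1.2, -2.0]
opening: 21.3
```

Call:
{"name": "apply_moves", "arguments": {"series": [{"dp": [-0.48,-0.635,0],"rot": [0,0,0],"claw": 0.15},{"dp": [0,0,0],"rot": [0,0,0],"claw": 0.15},{"dp": [0,0,0],"rot": [0,0,0],"claw": 0.15}]}}

```text
time: 22.68
eef_pos: [591.1, -45.2, 268.8]
tcp_rot: [[0.393, -0.92, -0.004], [-0.92, -0.393, -0.0], [-0.002, 0.004, -1.0]]
wrist_force: [-0.1, -0.8, -2.3]
opening: 21.2
```

```bash
python3 mv.py 591.5 -45.3 127; python3 pk.py top,side j; python3 lev.py pics/top_j.pkl|grep -E "lever|mark"; python3 - <<'E'
import numpy as np
a=np.radians(-66.9);X=np.array([np.cos(a),np.sin(a)]);Y=np.array([np.sin(a),-np.cos(a)])
P=lambda t:55*np.array([np.cos(np.radians(t)),np.sin(np.radians(t))])
for i in range(20):
    d=(P(-36+18*(i+1))-P(-36+18*i))/75;print(i,(d@X).round(2),(d@Y).round(2))
E
```

```text
pos [591.1 -45.2 268.8] a -66.89 dp total [ 0.006 -0.012  1.891] rows 2.3637793291562
top 1399 [628.4, 197.3] z -384.4 [  760.2 -1027.5] [264.  90.]
top 109 [326.9, 244.5] z 48.6 [558.9  -2.7] [76. 25.]
top 143 [331.2, 270.2] z 49.6 [514.8 -12.1] [33. 32.]
side 324 [309.0, 276.5] z 47.0 [582.1   4.2] [35. 37.]
side 517 [334.6, 286.6] z 47.0 [519.9  12.9] [45. 81.]
22.775 [591.  -46.3 270.2] 21.260652394890474
lever z 129.6 [ 510.1 -223. ] ang 44.0 [ 545.1 -189.2] [ 477.2 -254.8] width 11.7
0 -0.15 -0.18
1 -0.19 -0.12
2 -0.22 -0.06
3 -0.23 0.02
4 -0.21 0.09
5 -0.18 0.15
6 -0.12 0.19
7 -0.06 0.22
8 0.02 0.23
9 0.09 0.21
10 0.15 0.18
11 0.19 0.12
12 0.22 0.06
13 0.23 -0.02
14 0.21 -0.09
15 0.18 -0.15
16 0.12 -0.19
17 0.06 -0.22
18 -0.02 -0.23
19 -0.09 -0.21
```

View pics/side_j.png

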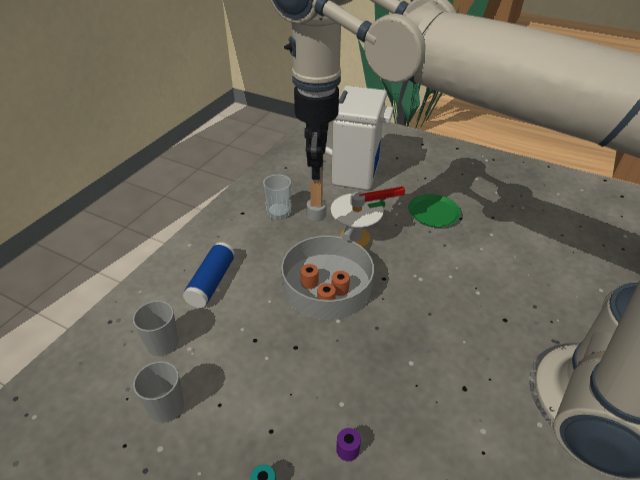

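Call:
{"name": "apply_moves", "arguments": {"series": [{"dp": [0,0,0.7],"rot": [0,0,0],"claw": 0.15},{"dp": [0,0,0.6],"rot": [0,0,0],"claw": 0.15},{"dp": [0,0,0.4],"rot": [0,0,0],"claw": 0.15},{"dp": [0,0,0.18],"rot": [0,0,0],"claw": 0.15},{"dp": [0,0,0],"rot": [0,0,0],"claw": 0.15}]}}

```text
time: 23.4
eef_pos: [591.1, -46.1, 130.1]
tcp_rot: [[0.391, -0.92, -0.001], [-0.92, -0.391, 0.0], [-0.001, 0.001, -1.0]]
wrist_force: [-0.5, 0.2, -1.4]
opening: 21.3
```

```bash
python3 mv.py 591.5 -45.3 127; python3 pk.py side k
```

```text
pos [591.1 -46.1 130.1] a -66.99 dp total [-0.008 -0.008  0.042] rows 0.05390947813693366
side 324 [309.1, 276.5] z 47.0 [581.7   3.3] [34. 37.]
side 515 [334.6, 286.6] z 47.1 [520.4  13.9] [44. 82.]
23.45 [591.9 -45.9 131.6] 21.147465802241317
```

View pics/side_k.png

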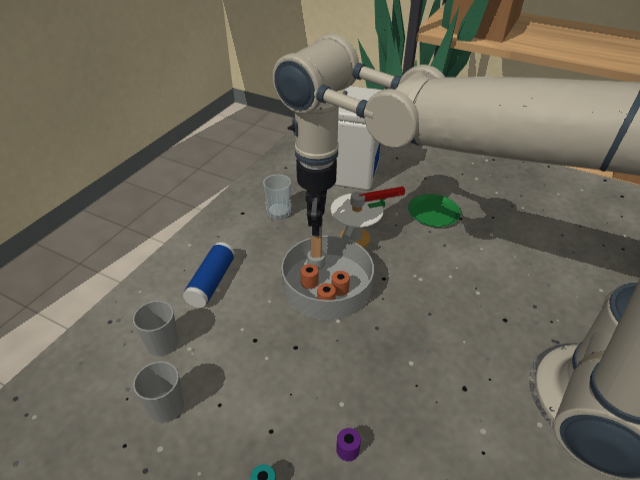

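The stirrer is in the free part of the basin and its foot is low enough, so I'll start stirring.

Call:
{"name": "apply_moves", "arguments": {"series": [{"dp": [-0.15,-0.18,0.03],"rot": [0,0,0],"claw": 0.15},{"dp": [-0.19,-0.12,0],"rot": [0,0,0],"claw": 0.15},{"dp": [-0.22,-0.06,0],"rot": [0,0,0],"claw": 0.15},{"dp": [-0.23,0.02,0],"rot": [0,0,0],"claw": 0.15},{"dp": [-0.21,0.09,0],"rot": [0,0,0],"claw": 0.15}]}}

```text
time: 24.08
eef_pos: [578.7, 32.5, 128.2]
tcp_rot: [[0.393, -0.92, -0.0], [-0.92, -0.393, 0.0], [-0.0, 0.0, -1.0]]
wrist_force: [-0.1, -0.5, -1.0]
opening: 21.0
```

Call:
{"name": "apply_moves", "arguments": {"series": [{"dp": [-0.18,0.15,0],"rot": [0,0,0],"claw": 0.15},{"dp": [-0.12,0.19,0],"rot": [0,0,0],"claw": 0.15},{"dp": [-0.06,0.22,0],"rot": [0,0,0],"claw": 0.15},{"dp": [0.02,0.23,0],"rot": [0,0,0],"claw": 0.15},{"dp": [0.09,0.21,0],"rot": [0,0,0],"claw": 0.15}]}}

```text
time: 24.7
eef_pos: [502.0, 19.1, 128.5]
tcp_rot: [[0.393, -0.92, 0.0], [-0.92, -0.393, 0.0], [0.0, -0.0, -1.0]]
wrist_force: [0.3, 0.8, -2.7]
opening: 21.2
```

```bash
python3 mv.py 502.5 19.3 127; python3 pk.py side,top l
```

```text
pos [502.   19.1 128.5] a -66.87 dp total [ 0.    -0.007  0.019] rows 0.02594831048674312
side 342 [357.6, 278.9] z 47.1 [486.8 -23.1] [50. 73.]
top 1405 [628.3, 197.4] z -384.1 [  758.  -1028.6] [261.  91.]
top 69 [332.2, 289.9] z 47.1 [465.1 -12.2] [18. 30.]
24.8 [502.1  18.  128.5] 21.079642039563783
```

View pics/side_l.png

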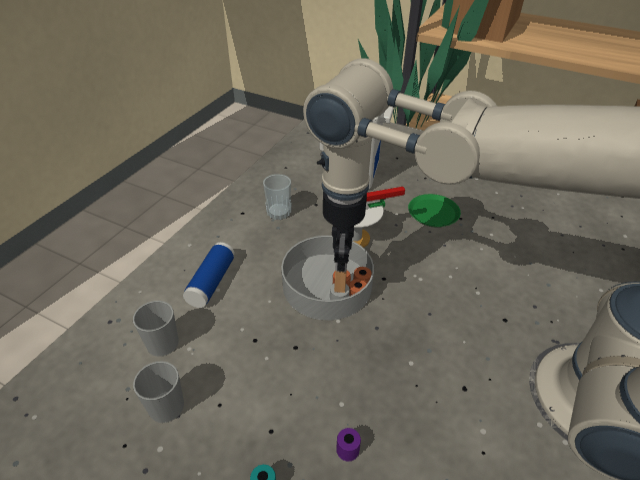

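Stirring is smooth with little force, and the pucks move ahead of the foot. I'll carry on.

Call:
{"name": "apply_moves", "arguments": {"series": [{"dp": [0.15,0.18,0],"rot": [0,0,0],"claw": 0.15},{"dp": [0.19,0.12,0],"rot": [0,0,0],"claw": 0.15},{"dp": [0.22,0.06,0],"rot": [0,0,0],"claw": 0.15},{"dp": [0.23,-0.02,0],"rot": [0,0,0],"claw": 0.15},{"dp": [0.21,-0.09,0],"rot": [0,0,0],"claw": 0.15}]}}

```text
time: 25.42
eef_pos: [516.1, -58.8, 128.2]
tcp_rot: [[0.391, -0.92, -0.0], [-0.92, -0.391, -0.0], [0.0, 0.0, -1.0]]
wrist_force: [0.5, 0.4, -1.6]
opening: 20.8
```

Call:
{"name": "apply_moves", "arguments": {"series": [{"dp": [0.18,-0.15,0],"rot": [0,0,0],"claw": 0.15},{"dp": [0.12,-0.19,0],"rot": [0,0,0],"claw": 0.15},{"dp": [0.06,-0.22,0],"rot": [0,0,0],"claw": 0.15},{"dp": [-0.02,-0.23,0],"rot": [0,0,0],"claw": 0.15},{"dp": [-0.09,-0.21,0],"rot": [0,0,0],"claw": 0.15}]}}

```text
time: 26.05
eef_pos: [592.8, -45.6, 127.7]
tcp_rot: [[0.391, -0.92, -0.001], [-0.92, -0.391, -0.0], [-0.0, 0.001, -1.0]]
wrist_force: [-0.7, -0.3, -2.2]
opening: 21.1
```

Call:
{"name": "apply_moves", "arguments": {"series": [{"dp": [-0.15,-0.18,0],"rot": [0,0,0],"claw": 0.15},{"dp": [-0.19,-0.12,0],"rot": [0,0,0],"claw": 0.15},{"dp": [-0.22,-0.06,0],"rot": [0,0,0],"claw": 0.15},{"dp": [-0.23,0.02,0],"rot": [0,0,0],"claw": 0.15},{"dp": [-0.21,0.09,0],"rot": [0,0,0],"claw": 0.15}]}}

```text
time: 26.68
eef_pos: [578.6, 32.3, 128.4]
tcp_rot: [[0.393, -0.92, 0.0], [-0.92, -0.393, 0.0], [-0.0, -0.0, -1.0]]
wrist_force: [-0.3, 0.0, -2.2]
opening: 21.9
```

```bash
python3 mv.py 578 33 128; python3 pk.py side,top m; python3 lev.py pics/top_m.pkl|grep -E "lever|mark"
```

```text
pos [578.6  32.3 128.4] a -66.88 dp total [-0.011  0.004  0.005] rows 0.016215118364510065
side 363 [319.8, 289.0] z 47.2 [534.5  36.7] [70. 59.]
top 1402 [628.3, 197.4] z -384.2 [  756.7 -1028. ] [265.  91.]
top 441 [309.3, 265.2] z 48.8 [522.9  40.9] [70. 70.]
26.775 [578.1  32.6 128.6] 20.986166325904335
lever z 129.8 [ 510.4 -222.2] ang 44.1 [ 544.9 -188.8] [ 476.9 -254.6] width 12.3
```

View pics/side_m.png

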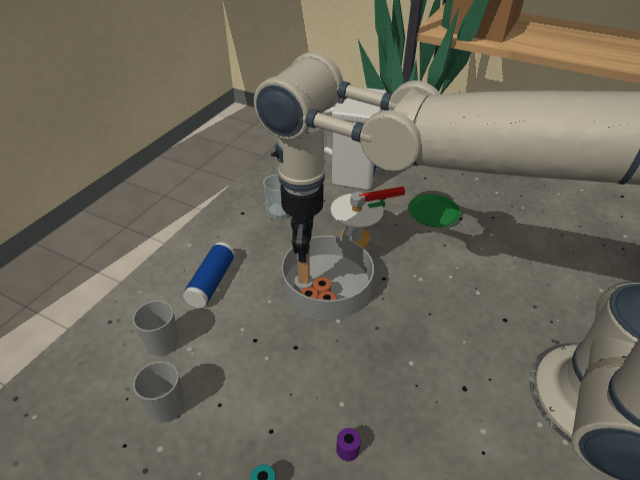

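Good. The pucks are just ahead of the foot and the lever is unchanged. I'll finish round 2 and then do rounds 3 and 4.

Call:
{"name": "apply_moves", "arguments": {"series": [{"dp": [-0.18,0.15,0],"rot": [0,0,0],"claw": 0.15},{"dp": [-0.12,0.19,0],"rot": [0,0,0],"claw": 0.15},{"dp": [-0.06,0.22,0],"rot": [0,0,0],"claw": 0.15},{"dp": [0.02,0.23,0],"rot": [0,0,0],"claw": 0.15},{"dp": [0.09,0.21,0],"rot": [0,0,0],"claw": 0.15}]}}

```text
time: 27.4
eef_pos: [502.5, 18.5, 128.5]
tcp_rot: [[0.392, -0.92, 0.001], [-0.92, -0.392, -0.0], [0.0, -0.001, -1.0]]
wrist_force: [0.8, 0.6, -0.9]
opening: 21.5
```

Call:
{"name": "apply_moves", "arguments": {"series": [{"dp": [0.15,0.18,0],"rot": [0,0,0],"claw": 0.15},{"dp": [0.19,0.12,0],"rot": [0,0,0],"claw": 0.15},{"dp": [0.22,0.06,0],"rot": [0,0,0],"claw": 0.15},{"dp": [0.23,-0.02,0],"rot": [0,0,0],"claw": 0.15},{"dp": [0.21,-0.09,0],"rot": [0,0,0],"claw": 0.15}]}}

```text
time: 28.02
eef_pos: [516.1, -58.8, 128.2]
tcp_rot: [[0.391, -0.92, -0.0], [-0.92, -0.391, -0.0], [0.0, 0.0, -1.0]]
wrist_force: [-1.1, 0.8, -1.9]
opening: 21.3
```

Call:
{"name": "apply_moves", "arguments": {"series": [{"dp": [0.18,-0.15,0],"rot": [0,0,0],"claw": 0.15},{"dp": [0.12,-0.19,0],"rot": [0,0,0],"claw": 0.15},{"dp": [0.06,-0.22,0],"rot": [0,0,0],"claw": 0.15},{"dp": [-0.02,-0.23,0],"rot": [0,0,0],"claw": 0.15},{"dp": [-0.09,-0.21,0],"rot": [0,0,0],"claw": 0.15}]}}

```text
time: 28.65
eef_pos: [592.9, -45.5, 127.6]
tcp_rot: [[0.391, -0.92, -0.001], [-0.92, -0.391, -0.0], [-0.0, 0.001, -1.0]]
wrist_force: [-0.0, 0.4, -2.2]
opening: 21.0
```

Call:
{"name": "apply_moves", "arguments": {"series": [{"dp": [-0.15,-0.18,0],"rot": [0,0,0],"claw": 0.15},{"dp": [-0.19,-0.12,0],"rot": [0,0,0],"claw": 0.15},{"dp": [-0.22,-0.06,0],"rot": [0,0,0],"claw": 0.15},{"dp": [-0.23,0.02,0],"rot": [0,0,0],"claw": 0.15},{"dp": [-0.21,0.09,0],"rot": [0,0,0],"claw": 0.15}]}}

```text
time: 29.28
eef_pos: [578.6, 32.3, 128.4]
tcp_rot: [[0.393, -0.92, 0.0], [-0.92, -0.393, 0.0], [-0.0, -0.0, -1.0]]
wrist_force: [-0.6, 0.7, -1.7]
opening: 21.3
```

Call:
{"name": "apply_moves", "arguments": {"series": [{"dp": [-0.18,0.15,0],"rot": [0,0,0],"claw": 0.15},{"dp": [-0.12,0.19,0],"rot": [0,0,0],"claw": 0.15},{"dp": [-0.06,0.22,0],"rot": [0,0,0],"claw": 0.15},{"dp": [0.02,0.23,0],"rot": [0,0,0],"claw": 0.15},{"dp": [0.09,0.21,0],"rot": [0,0,0],"claw": 0.15}]}}

```text
time: 29.9
eef_pos: [501.9, 19.1, 128.5]
tcp_rot: [[0.393, -0.92, 0.001], [-0.92, -0.393, 0.0], [0.0, -0.001, -1.0]]
wrist_force: [0.9, -0.8, -2.1]
opening: 20.9
```

```bash
python3 mv.py 502.5 19.3 127; python3 pk.py side,top n; python3 lev.py pics/top_n.pkl|grep -E "lever|mark"
```

```text
pos [501.9  19.1 128.5] a -66.87 dp total [ 0.    -0.008  0.021] rows 0.027524055958606596
side 373 [357.4, 278.8] z 47.2 [487.3 -22.9] [50. 73.]
top 1402 [628.4, 197.5] z -384.2 [  759.9 -1027.8] [264.  93.]
top 70 [332.1, 289.9] z 47.7 [465.2 -12.2] [18. 30.]
30.0 [502.   18.  128.5] 21.21990688548103
lever z 129.9 [ 511.  -222.5] ang 44.8 [ 545.  -188.8] [ 477.8 -255.4] width 11.9
```

View pics/side_n.png

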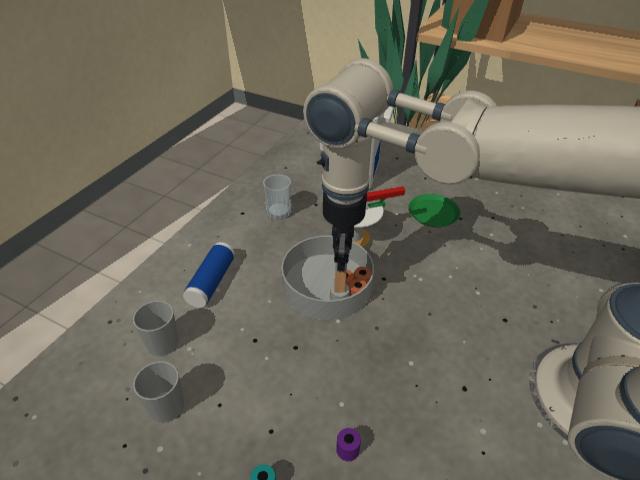

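Call:
{"name": "apply_moves", "arguments": {"series": [{"dp": [0.15,0.18,0],"rot": [0,0,0],"claw": 0.15},{"dp": [0.19,0.12,0],"rot": [0,0,0],"claw": 0.15},{"dp": [0.22,0.06,0],"rot": [0,0,0],"claw": 0.15},{"dp": [0.23,-0.02,0],"rot": [0,0,0],"claw": 0.15},{"dp": [0.21,-0.09,0],"rot": [0,0,0],"claw": 0.15}]}}

```text
time: 30.62
eef_pos: [516.1, -58.8, 128.2]
tcp_rot: [[0.391, -0.92, -0.0], [-0.92, -0.391, -0.0], [0.0, 0.0, -1.0]]
wrist_force: [-0.6, -0.4, -1.9]
opening: 21.0
```

Call:
{"name": "apply_moves", "arguments": {"series": [{"dp": [0.18,-0.15,0],"rot": [0,0,0],"claw": 0.15},{"dp": [0.12,-0.19,0],"rot": [0,0,0],"claw": 0.15},{"dp": [0.06,-0.22,0],"rot": [0,0,0],"claw": 0.15},{"dp": [-0.02,-0.23,0],"rot": [0,0,0],"claw": 0.15},{"dp": [-0.09,-0.21,0],"rot": [0,0,0],"claw": 0.15}]}}

```text
time: 31.25
eef_pos: [592.8, -45.6, 127.6]
tcp_rot: [[0.391, -0.92, -0.001], [-0.92, -0.391, -0.0], [-0.0, 0.001, -1.0]]
wrist_force: [-0.1, -0.1, -1.3]
opening: 21.2
```

Call:
{"name": "apply_moves", "arguments": {"series": [{"dp": [-0.15,-0.18,0],"rot": [0,0,0],"claw": 0.15},{"dp": [-0.19,-0.12,0],"rot": [0,0,0],"claw": 0.15},{"dp": [-0.22,-0.06,0],"rot": [0,0,0],"claw": 0.15},{"dp": [-0.23,0.02,0],"rot": [0,0,0],"claw": 0.15},{"dp": [-0.21,0.09,0],"rot": [0,0,0],"claw": 0.15}]}}

```text
time: 31.88
eef_pos: [578.6, 32.3, 128.4]
tcp_rot: [[0.393, -0.92, 0.0], [-0.92, -0.393, 0.0], [-0.0, -0.0, -1.0]]
wrist_force: [0.0, -0.6, -1.7]
opening: 21.2
```

Call:
{"name": "apply_moves", "arguments": {"series": [{"dp": [-0.18,0.15,0],"rot": [0,0,0],"claw": 0.15},{"dp": [-0.12,0.19,0],"rot": [0,0,0],"claw": 0.15},{"dp": [-0.06,0.22,0],"rot": [0,0,0],"claw": 0.15},{"dp": [0.02,0.23,0],"rot": [0,0,0],"claw": 0.15},{"dp": [0.09,0.21,0],"rot": [0,0,0],"claw": 0.15}]}}

```text
time: 32.5
eef_pos: [501.9, 19.1, 128.5]
tcp_rot: [[0.393, -0.92, 0.001], [-0.92, -0.393, 0.0], [0.0, -0.001, -1.0]]
wrist_force: [-0.3, 0.7, -1.9]
opening: 21.3
```

Call:
{"name": "apply_moves", "arguments": {"series": [{"dp": [0.15,0.18,0],"rot": [0,0,0],"claw": 0.15},{"dp": [0.19,0.12,0],"rot": [0,0,0],"claw": 0.15},{"dp": [0.22,0.06,0],"rot": [0,0,0],"claw": 0.15},{"dp": [0.23,-0.02,0],"rot": [0,0,0],"claw": 0.15},{"dp": [0.21,-0.09,0],"rot": [0,0,0],"claw": 0.15}]}}

```text
time: 33.12
eef_pos: [516.1, -58.8, 128.1]
tcp_rot: [[0.391, -0.92, -0.0], [-0.92, -0.391, -0.0], [-0.0, 0.0, -1.0]]
wrist_force: [-0.3, 1.0, -2.0]
opening: 20.9
```

Call:
{"name": "apply_moves", "arguments": {"series": [{"dp": [0.18,-0.15,0],"rot": [0,0,0],"claw": 0.15},{"dp": [0.12,-0.19,0],"rot": [0,0,0],"claw": 0.15},{"dp": [0.06,-0.22,0],"rot": [0,0,0],"claw": 0.15},{"dp": [-0.02,-0.23,0],"rot": [0,0,0],"claw": 0.15},{"dp": [-0.09,-0.21,0],"rot": [0,0,0],"claw": 0.15}]}}

```text
time: 33.75
eef_pos: [592.8, -45.6, 127.6]
tcp_rot: [[0.391, -0.92, -0.001], [-0.92, -0.391, -0.0], [-0.0, 0.001, -1.0]]
wrist_force: [-0.3, 0.9, -1.7]
opening: 21.2
```

Call:
{"name": "apply_moves", "arguments": {"series": [{"dp": [0,0,-0.3],"rot": [0,0,0],"claw": 0.15},{"dp": [0,0,-0.5],"rot": [0,0,0],"claw": 0.15},{"dp": [0,0,-0.6],"rot": [0,0,0],"claw": 0.15},{"dp": [0,0,-0.6],"rot": [0,0,0],"claw": 0.15},{"dp": [0,0,0],"rot": [0,0,0],"claw": 0.15}]}}

```text
time: 34.38
eef_pos: [593.4, -45.1, 283.7]
tcp_rot: [[0.393, -0.92, 0.009], [-0.92, -0.393, -0.001], [0.005, -0.008, -1.0]]
wrist_force: [0.5, 0.8, -2.2]
opening: 20.8
```

```bash
python3 mv.py 420 -358 270; python3 pk.py side,top,wrist o; python3 lev.py pics/top_o.pkl|grep -E "lever|mark"; python3 -c "
from h import *
s=pickle.load(open('pics/side_o.pkl','rb'));cv2.imwrite('pics/o1.png',cv2.resize(s['image'][60:330,230:480],None,fx=2.2,fy=2.2)[:,:,::-1])"
```

```text
pos [593.4 -45.1 283.7] a -66.89 dp total [2.929 3.766 0.166] rows 5.966866542290028
side 711 [301.2, 274.1] z 47.5 [601.5  15.5] [74. 74.]
top 1398 [628.4, 197.3] z -384.8 [  760.1 -1029.4] [272.  92.]
top 135 [326.7, 243.7] z 50.6 [581.8  -1.5] [36. 28.]
wrist 3675 [269.8, 157.8] z 47.1 [601.3  14.2] [73. 74.]
34.525 [591.7 -45.  276.5] 21.02373116111573
lever z 130.2 [ 509.6 -223.1] ang 44.7 [ 545.8 -187.3] [ 477.3 -255.1] width 11.3
```

View pics/o1.png

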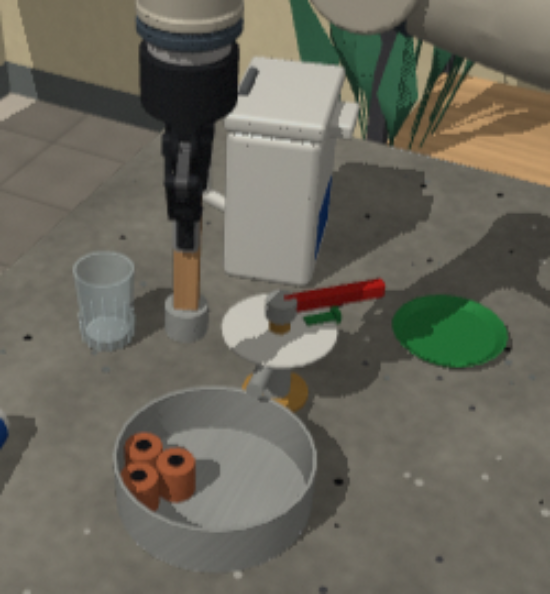

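View pics/wrist_o.png

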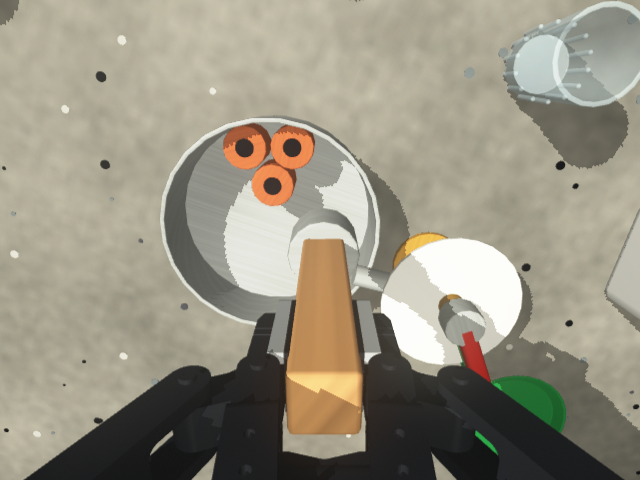

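Four rounds are done. All three pucks are in the basin in a group on its far side, and the lever is still at the mark. I'll return the stirrer to the saucer.

Call:
{"name": "apply_moves", "arguments": {"series": [{"dp": [0.49,0.62,0],"rot": [0,0,0],"claw": 0.15},{"dp": [0.49,0.62,0],"rot": [0,0,0],"claw": 0.15},{"dp": [0.49,0.62,0],"rot": [0,0,0],"claw": 0.15},{"dp": [0.49,0.62,0],"rot": [0,0,0],"claw": 0.15},{"dp": [0.49,0.62,0],"rot": [0,0,0],"claw": 0.15}]}}

```text
time: 35.15
eef_pos: [448.4, -306.6, 275.6]
tcp_rot: [[0.392, -0.92, -0.003], [-0.92, -0.392, 0.002], [-0.003, 0.002, -1.0]]
wrist_force: [0.4, -0.7, -2.8]
opening: 21.1
```

Call:
{"name": "apply_moves", "arguments": {"series": [{"dp": [0.49,0.62,0],"rot": [0,0,0],"claw": 0.15},{"dp": [0,0,0],"rot": [0,0,0],"claw": 0.15},{"dp": [0,0,0],"rot": [0,0,0],"claw": 0.15},{"dp": [0,0,0],"rot": [0,0,0],"claw": 0.15}]}}

```text
time: 35.65
eef_pos: [422.1, -356.3, 277.5]
tcp_rot: [[0.394, -0.919, -0.001], [-0.919, -0.394, 0.001], [-0.001, 0.0, -1.0]]
wrist_force: [-1.0, 0.0, -2.1]
opening: 21.3
```

```bash
python3 mv.py 420.5 -357.5 122.5
```

```text
pos [ 422.1 -356.3  277.5] a -66.81 dp total [0.009 0.026 2.067] rows 2.5834907677385046
```

Descend to about 10 mm above the floor, then settle gently.

Call:
{"name": "apply_moves", "arguments": {"series": [{"dp": [0.01,0.02,0.7],"rot": [0,0,0],"claw": 0.15},{"dp": [0,0,0.6],"rot": [0,0,0],"claw": 0.15},{"dp": [0,0,0.4],"rot": [0,0,0],"claw": 0.15},{"dp": [0,0,0.2],"rot": [0,0,0],"claw": 0.15},{"dp": [0,0,0],"rot": [0,0,0],"claw": 0.15}]}}

```text
time: 36.28
eef_pos: [420.6, -357.9, 135.1]
tcp_rot: [[0.393, -0.919, -0.001], [-0.919, -0.393, 0.001], [-0.001, 0.001, -1.0]]
wrist_force: [0.1, -0.1, -1.5]
opening: 21.3
```

Call:
{"name": "apply_moves", "arguments": {"series": [{"dp": [0,0,0.06],"rot": [0,0,0],"claw": 0.15},{"dp": [0,0,0.03],"rot": [0,0,0],"claw": 0.15},{"dp": [0,0,0],"rot": [0,0,0],"claw": 0.15}]}}

```text
time: 36.65
eef_pos: [420.5, -358.9, 129.6]
tcp_rot: [[0.392, -0.92, 0.001], [-0.92, -0.392, -0.001], [0.001, -0.0, -1.0]]
wrist_force: [0.3, 0.1, -2.0]
opening: 21.3
```

Call:
{"name": "apply_moves", "arguments": {"series": [{"dp": [0,0,0.04],"rot": [0,0,0],"claw": 0.15},{"dp": [0,0,0.03],"rot": [0,0,0],"claw": 0.15},{"dp": [0,0,0],"rot": [0,0,0],"claw": 0.15}]}}

```text
time: 37.02
eef_pos: [420.2, -358.7, 123.4]
tcp_rot: [[0.392, -0.92, -0.001], [-0.92, -0.392, 0.001], [-0.001, 0.0, -1.0]]
wrist_force: [0.2, -0.6, -2.5]
opening: 21.3
```

Call:
{"name": "apply_moves", "arguments": {"series": [{"dp": [0,0,0.02],"rot": [0,0,0],"claw": 0.15},{"dp": [0,0,0],"rot": [0,0,0],"claw": 0.15}]}}

```text
time: 37.28
eef_pos: [420.4, -358.8, 122.3]
tcp_rot: [[0.392, -0.92, 0.0], [-0.92, -0.392, -0.0], [0.0, -0.0, -1.0]]
wrist_force: [0.7, 0.5, -1.9]
opening: 21.1
```

Call:
{"name": "apply_moves", "arguments": {"series": [{"dp": [0,0,0.02],"rot": [0,0,0],"claw": 0.15},{"dp": [0,0,0.0],"rot": [0,0,0],"claw": 0.15}]}}

```text
time: 37.52
eef_pos: [420.6, -359.0, 122.2]
tcp_rot: [[0.392, -0.92, 0.001], [-0.92, -0.392, -0.001], [0.002, -0.001, -1.0]]
wrist_force: [-1.0, 2.4, 6.3]
opening: 21.1
```

```bash
python3 pk.py side p; python3 -c "
from h import *
s=pickle.load(open('pics/side_p.pkl','rb'));cv2.imwrite('pics/p1.png',cv2.resize(s['image'][130:250,370:490],None,fx=5,fy=5)[:,:,::-1])
from plant import bot;print(bot.get_state()['wrist_force'])"
```

```text
side 708 [301.2, 274.1] z 47.2 [601.3  16.1] [74. 73.]
37.575 [ 420.6 -359.   122.2] 21.063822987905684
[-1.43219998  1.22892517  4.40966416]
```

View pics/p1.png

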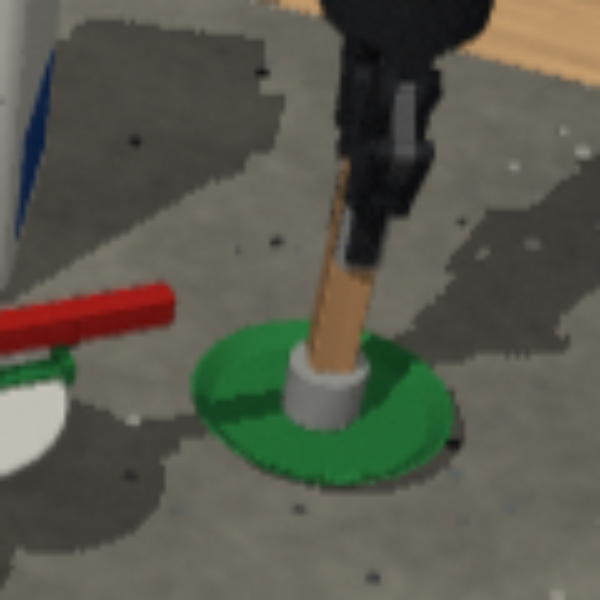

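The foot is on the saucer's floor: the force went from -2 to +6 N. I'll release and rise.

Call:
{"name": "apply_moves", "arguments": {"series": [{"dp": [0,0,0],"rot": [0,0,0],"claw": 0.6},{"dp": [0,0,0],"rot": [0,0,0],"claw": 0.8},{"dp": [0,0,0],"rot": [0,0,0],"claw": 0.8},{"dp": [0,0,-0.4],"rot": [0,0,0],"claw": 0.8},{"dp": [0,0,-0.7],"rot": [0,0,0],"claw": 0.8}]}}

```text
time: 38.2
eef_pos: [419.5, -358.0, 201.3]
tcp_rot: [[0.392, -0.92, -0.004], [-0.92, -0.392, 0.004], [-0.005, 0.002, -1.0]]
wrist_force: [0.6, -0.1, 0.1]
opening: 68.2
```

Call:
{"name": "apply_moves", "arguments": {"series": [{"dp": [0,0,-0.7],"rot": [0,0,0],"claw": 0.8},{"dp": [0,0,0],"rot": [0,0,-1],"claw": 0.7},{"dp": [0,0,0],"rot": [0,0,-1],"claw": 0.7},{"dp": [0,0,0],"rot": [0,0,-0.2],"claw": 0.7},{"dp": [0,0,0],"rot": [0,0,0],"claw": 0.7}]}}

```text
time: 38.83
eef_pos: [420.3, -358.7, 255.5]
tcp_rot: [[0.706, -0.708, -0.0], [-0.708, -0.706, 0.0], [-0.0, 0.0, -1.0]]
wrist_force: [0.3, -0.2, -0.5]
opening: 59.7
```

```bash
python3 pk.py wrist,side q; python3 lev.py pics/wrist_q.pkl; python3 mv.py 496.5 -238 119
```

```text
side 709 [301.2, 274.1] z 47.1 [601.3  15.8] [73. 73.]
38.925 [ 420.3 -358.7  255.5] 59.691153786253956
lever z 130.5 [ 484.4 -249.8] ang 43.8 [ 491.5 -242.9] [ 477.  -256.8] width 13.6
saucer [ 420.7 -357.9] 65.1
wood z 153.6 ((422.0015869140625, -359.5889587402344), (22.137678146362305, 21.968490600585938), 22.95730209350586)
pos [ 420.3 -358.7  255.5] a -45.04 dp total [-0.421 -1.856  1.821] rows 3.2922174481979636
```

View pics/wrist_q.png

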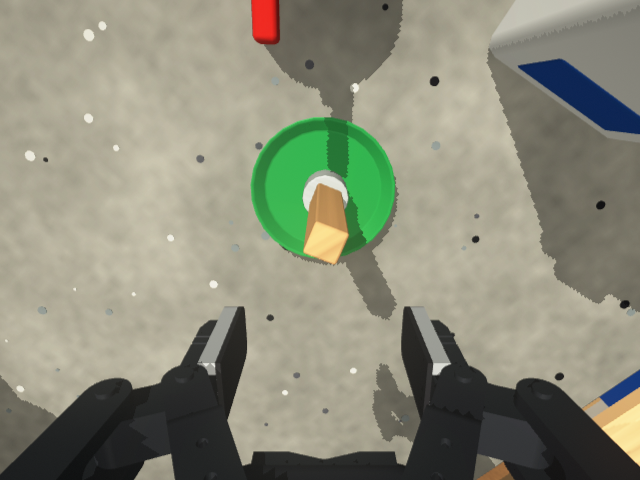

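The stirrer stands at (422,-359.5), about 2 mm from the saucer's centre. Now I'll shut the tap.

Call:
{"name": "apply_moves", "arguments": {"series": [{"dp": [-0.14,-0.62,0],"rot": [0,0,0],"claw": 0.7},{"dp": [-0.14,-0.62,0],"rot": [0,0,0],"claw": 0.7},{"dp": [-0.14,-0.62,0],"rot": [0,0,0],"claw": 0.7},{"dp": [0,0,0],"rot": [0,0,0],"claw": 0.7},{"dp": [0,0,0.7],"rot": [0,0,0],"claw": 0.7}]}}

```text
time: 39.55
eef_pos: [498.4, -238.9, 207.8]
tcp_rot: [[0.708, -0.706, 0.008], [-0.706, -0.708, -0.005], [0.01, -0.002, -1.0]]
wrist_force: [-0.1, -0.6, -0.7]
opening: 60.0
```

Call:
{"name": "apply_moves", "arguments": {"series": [{"dp": [0,0,0.7],"rot": [0,0,0],"claw": 0.7},{"dp": [0,0,0.42],"rot": [0,0,0],"claw": 0.7},{"dp": [0,0,0],"rot": [0,0,0],"claw": 0.7}]}}

```text
time: 39.92
eef_pos: [494.5, -237.7, 115.9]
tcp_rot: [[0.707, -0.707, -0.006], [-0.707, -0.707, 0.003], [-0.006, 0.002, -1.0]]
wrist_force: [-0.5, 0.2, -0.1]
opening: 60.0
```

Call:
{"name": "apply_moves", "arguments": {"series": [{"dp": [0,0,0],"rot": [0,0,0],"claw": 0.1},{"dp": [0,0,0],"rot": [0,0,0],"claw": 0.1},{"dp": [0,0,0],"rot": [0,0,0],"claw": 0.1},{"dp": [0,0,0],"rot": [0,0,0],"claw": 0.1},{"dp": [0,0,0],"rot": [0,0,0],"claw": 0.1}], "force": 30}}

```text
time: 40.55
eef_pos: [497.2, -238.3, 121.5]
tcp_rot: [[0.708, -0.706, 0.003], [-0.706, -0.708, -0.002], [0.003, -0.001, -1.0]]
wrist_force: [-1.2, -1.1, 7.1]
opening: 13.0
```

Call:
{"name": "apply_moves", "arguments": {"series": [{"dp": [-0.1,0,0],"rot": [0,0,0.51],"claw": 0.1},{"dp": [-0.1,0,0],"rot": [0,0,0.51],"claw": 0.1},{"dp": [-0.1,0,0],"rot": [0,0,0.51],"claw": 0.1},{"dp": [-0.1,0,0],"rot": [0,0,0.51],"claw": 0.1},{"dp": [-0.1,0,0],"rot": [0,0,0.51],"claw": 0.1}]}}

```text
time: 41.18
eef_pos: [476.8, -206.7, 121.5]
tcp_rot: [[0.333, -0.943, 0.005], [-0.943, -0.333, -0.001], [0.002, -0.005, -1.0]]
wrist_force: [4.6, 2.5, 5.1]
opening: 13.9
```

Call:
{"name": "apply_moves", "arguments": {"series": [{"dp": [-0.1,0,0],"rot": [0,0,0.51],"claw": 0.1},{"dp": [0,0,0],"rot": [0,0,0],"claw": 0.1},{"dp": [0,0,0],"rot": [0,0,0],"claw": 0.1}]}}

```text
time: 41.55
eef_pos: [474.6, -199.4, 121.5]
tcp_rot: [[0.251, -0.968, 0.006], [-0.968, -0.251, 0.0], [0.001, -0.005, -1.0]]
wrist_force: [3.7, 4.5, 5.3]
opening: 13.3
```

```bash
python3 mv.py 472 -199 121; python3 -c "
from plant import bot;s=bot.get_state();print(s['wrist_force'],s['torque'])"
```

```text
pos [ 474.6 -199.4  121.5] a -75.44 dp total [-0.014  0.032  0.006] rows 0.04499488998164894
[3.7492899  4.52859141 5.28094019] [ 0.55429917 -0.41755861  0.061417  ]
```

Probe for the stop in small steps.

Call:
{"name": "apply_moves", "arguments": {"series": [{"dp": [-0.05,0,0],"rot": [0,0,0.25],"claw": 0.1},{"dp": [0,0,0],"rot": [0,0,0],"claw": 0.1},{"dp": [0,0,0],"rot": [0,0,0],"claw": 0.1}]}}

```text
time: 41.92
eef_pos: [473.7, -195.8, 121.5]
tcp_rot: [[0.209, -0.978, 0.006], [-0.978, -0.209, 0.0], [0.001, -0.006, -1.0]]
wrist_force: [4.9, 3.8, 5.5]
opening: 13.6
```

Call:
{"name": "apply_moves", "arguments": {"series": [{"dp": [-0.05,0,0],"rot": [0,0,0.25],"claw": 0.1},{"dp": [0,0,0],"rot": [0,0,0],"claw": 0.1},{"dp": [0,0,0],"rot": [0,0,0],"claw": 0.1}]}}

```text
time: 42.3
eef_pos: [473.0, -192.2, 121.5]
tcp_rot: [[0.166, -0.986, 0.006], [-0.986, -0.166, 0.0], [0.001, -0.006, -1.0]]
wrist_force: [4.5, 4.8, 4.6]
opening: 13.4
```

There is no stop yet, so the lever was slightly open at the start. I'll continue until it resists.

Call:
{"name": "apply_moves", "arguments": {"series": [{"dp": [-0.05,0,0],"rot": [0,0,0.25],"claw": 0.1},{"dp": [-0.05,0,0],"rot": [0,0,0.25],"claw": 0.1},{"dp": [0,0,0],"rot": [0,0,0],"claw": 0.1},{"dp": [0,0,0],"rot": [0,0,0],"claw": 0.1}]}}

```text
time: 42.8
eef_pos: [472.8, -189.5, 121.6]
tcp_rot: [[0.078, -0.997, 0.009], [-0.997, -0.078, -0.01], [0.011, -0.008, -1.0]]
wrist_force: [9.7, -15.3, -0.7]
opening: 13.6
```

```bash
python3 pk.py top r; python3 lev.py pics/top_r.pkl; python3 mv.py 472 -199 121
```

```text
top 1396 [628.4, 197.4] z -384.1 [  761.3 -1029.4] [269.  92.]
top 452 [321.5, 236.6] z 48.6 [599.6  15.3] [71. 69.]
42.85 [ 472.8 -189.5  121.7] 13.540404132715608
saucer [ 418.1 -361.6] 60.6
pos [ 472.8 -189.5  121.7] a -85.52 dp total [0.125 0.021 0.01 ] rows 0.15936703787949988
```

A stop force of about 15 N has appeared, with the lever at about 8°. I'll release, rise, back off and look.

Call:
{"name": "apply_moves", "arguments": {"series": [{"dp": [0,0,0],"rot": [0,0,0],"claw": 0.5},{"dp": [0,0,0],"rot": [0,0,0],"claw": 0.5},{"dp": [0,0,-0.5],"rot": [0,0,0],"claw": 0.5},{"dp": [0,0,-0.7],"rot": [0,0,0],"claw": 0.7},{"dp": [0,0,-0.7],"rot": [0,0,0],"claw": 0.7}]}}

```text
time: 43.48
eef_pos: [469.6, -185.0, 263.0]
tcp_rot: [[0.079, -0.997, -0.001], [-0.997, -0.079, 0.001], [-0.001, 0.001, -1.0]]
wrist_force: [1.2, -0.0, 0.1]
opening: 59.7
```

Call:
{"name": "apply_moves", "arguments": {"series": [{"dp": [0,0.7,0],"rot": [0,0,0],"claw": 0.7},{"dp": [0,0.4,0],"rot": [0,0,0],"claw": 0.7},{"dp": [0,0,0],"rot": [0,0,0],"claw": 0.7}]}}

```text
time: 43.85
eef_pos: [386.7, -191.9, 262.5]
tcp_rot: [[0.077, -0.997, 0.001], [-0.997, -0.077, -0.001], [0.001, -0.001, -1.0]]
wrist_force: [0.3, -0.2, -0.3]
opening: 59.7
```

```bash
python3 pk.py wrist,side,top s; python3 lev.py pics/wrist_s.pkl; python3 lev.py pics/side_s.pkl; python3 lev.py pics/top_s.pkl
```

```text
side 709 [301.3, 274.0] z 47.3 [601.7  16. ] [73. 75.]
top 1397 [628.4, 197.3] z -384.5 [  764.8 -1029.6] [261.  89.]
top 453 [321.6, 236.6] z 48.8 [599.4  15.3] [72. 69.]
44.0 [ 388.1 -191.7  261.6] 59.601346543098906
lever z 130.5 [ 485.6 -189.1] ang 8.2 [ 521.2 -184. ] [ 446.6 -194.7] width 13.6
mark z 97.9 [ 519.1 -215.5] ang 52.1 [ 530.6 -200.7] [ 510.  -227.1]
saucer [ 420.6 -358.1] 65.2
wood z 153.6 ((422.11077880859375, -359.02459716796875), (22.573463439941406, 23.001110076904297), 23.483030319213867)
lever z 129.6 [ 496.7 -184.3] ang 8.2 [ 552.1 -176.4] [ 447.3 -191.4] width 18.2
mark z 74.7 [  857.3 -1107.9] ang 116.8 [ 800.7 -996. ] [  918.  -1227.8]
saucer [  827.3 -1218.3] 185.6
mark z 68.4 [  651.4 -1039.7] ang 107.2 [  723.9 -1273.6] [  643.5 -1014.1]
saucer [ 667.5 -975.8] 168.8
saucer [ 421.5 -356.2] 64.5
lever z 130.7 [ 495.1 -186.9] ang 8.7 [ 541.2 -179.8] [ 449. -194.] width 11.7
mark z 91.4 [ 521.4 -213. ] ang 53.1 [ 533.7 -196.6] [ 505.4 -234.3]
saucer [ 424.5 -361.1] 59.8
```

View pics/wrist_s.png

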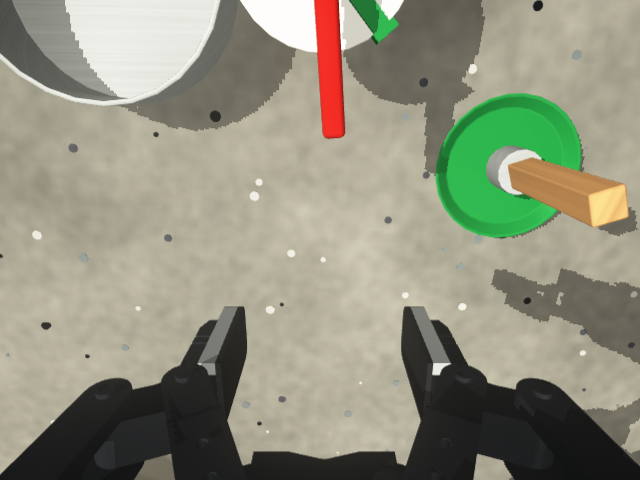

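View pics/side_s.png

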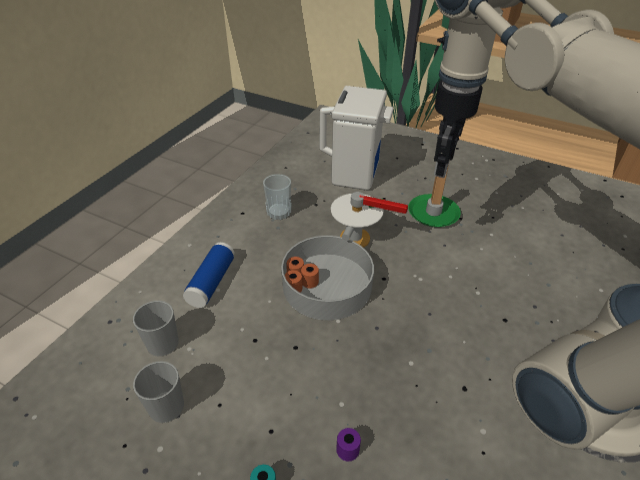

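The lever did not move under about 15 N at 85 mm radius, roughly 1.3 N m against the 0.15 N m it takes to turn, so it is on its stop. Views after release agree at about 8°. The stirrer is upright and centred, the pucks are in the basin, and the gripper is clear.

```bash
python3 -c "
from plant import bot
print(bot.sign_off())"
```

```text
the job is handed in; nothing more can be done
None
```

The job is handed in at about 44 s of robot time. Sign-off gave no verdict, so the results below rest on my own checks.

- **Pucks:** Only three terracotta pucks were present. All three went into the basin and were still there, on its floor, in the last views. No puck was knocked aside at any point I looked.
- **Tap at the mark:** The lever sat at about 44–45° against the mark's 45°, within about 0.02 rad. It was still there when I checked after stirring.
- **Stirring:** Four full rounds at 55 mm radius, with the foot about 8–10 mm off the basin's floor. Wrist forces read at the end of each call were only a few N.
- **Stirrer:** It stands upright in the saucer, about 2 mm from the centre.
- **Shutting the tap:** The lever was slightly open at the start, at 14°. I turned it past that until it stopped moving under about 15 N. It read 8.2–8.7° after release. That it is on the stop is inferred from this push; I did not push it a second time.
- **Other objects:** None of the cups, tumbler, jug or cartridge looked moved in the pictures, and the gripper was clear of everything at the end. Nothing disagreed beyond 1–3 mm between cameras.

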